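# Put away the label bench's bushings and rolls

## Task

Tidy the label bench: stand each of the three bushings in the tote compartment that matches its size (smallest pocket for the smallest bushing, largest for the largest), lay the white label roll flat in the green tray, and put the brown tape roll flat and centred on top of the white one. Leave the yellow glue bottle standing where it is.

Things in the scene. Friction and masses are not known exactly. Their poses are not given: they have to be found in the camera images.
- bush_small_mid (a point): The small bushing: a brass-coloured tube standing on end, outer diameter 22 mm, bore 12 mm, 46 mm high. The point is its centre, 23 mm above its foot; z along its axis.
- bush_medium_mid (a point): The medium bushing: a blue plastic tube standing on end, outer diameter 38 mm, bore 22 mm, 46 mm high. The point is its centre, 23 mm above its foot; z along its axis.
- bush_large_mid (a point): The large bushing: a black plastic tube standing on end, outer diameter 54 mm, bore 34 mm, 46 mm high. The point is its centre, 23 mm above its foot; z along its axis.
- label_roll_mid (a point): The white label roll with thin blue lines round its edges, lying flat (axis upright): outer diameter 60 mm, core hole 26 mm, 40 mm high. The point is its centre, 20 mm above its underside; z along its axis.
- tape_roll_mid (a point): The brown (cardboard-coloured) tape roll, lying flat (axis upright): outer diameter 50 mm, core hole 26 mm, 30 mm high. The point is its centre, 15 mm above its underside; z along its axis.
- insert_small: The compartment for the small bushing: a fixed white insert 84 x 84 mm, 18 mm high, with one square pocket 40 x 40 mm, 13 mm deep, with a black floor, in its middle. The origin is at the centre of the insert's underside: pocket floor 5 mm and insert top 18 mm above it. The three inserts sit side by side, 85 mm apart along their common x axis and in any sequence, in a fixed grey tote 266 x 98 mm whose rim is about level with their tops; x and y axes along the insert's sides.
- insert_medium: The compartment for the medium bushing: a fixed white insert 84 x 84 mm, 18 mm high, with one square pocket 56 x 56 mm, 13 mm deep, with a black floor, in its middle. The origin is at the centre of the insert's underside: pocket floor 5 mm and insert top 18 mm above it. The three inserts sit side by side, 85 mm apart along their common x axis and in any sequence, in a fixed grey tote 266 x 98 mm whose rim is about level with their tops; x and y axes along the insert's sides.
- insert_large: The compartment for the large bushing: a fixed white insert 84 x 84 mm, 18 mm high, with one square pocket 72 x 72 mm, 13 mm deep, with a black floor, in its middle. The origin is at the centre of the insert's underside: pocket floor 5 mm and insert top 18 mm above it. The three inserts sit side by side, 85 mm apart along their common x axis and in any sequence, in a fixed grey tote 266 x 98 mm whose rim is about level with their tops; x and y axes along the insert's sides.
- roll_tray: The fixed green roll tray: a shallow open square tray, 92 x 92 mm outside, 84 x 84 mm inside, 13 mm high. The origin is at the centre of its underside, on the table; its inner floor is 4 mm above that; x and y axes along its sides.
- glue_mid (a point): A bystander: a yellow glue bottle with a red cap, 42 mm in diameter, 85 mm high, standing upright among the parts. The point is its centre, 42.5 mm above its foot.
Not all that is in view belongs to the job. Leave any pink or red look-alike of the part that bears tape_roll_mid alone. Of the things shaped like the part that bears bush_small_mid, the brass one is meant.

How it is judged:
By the outcome, as a careful person would: the job done as asked, in the order asked, and still so for the second after the job is handed in, with the robot touching nothing.
It also fails if it takes over 128 s, if anything falls off the work surface, if the arm or the gripper's body presses on something with over 40 N, if the wrist force passes 120 N, or if a joint passes its speed limit or range.

## Robot

A 6-joint arm with a two-finger parallel gripper is mounted at the origin on the work surface. World frame = base frame: x ahead of the robot, y to its left, z up, the work surface at z = 0. Lengths are in m, angles in rad, forces in N, time in s.
With the tool pointing down it reaches from about 0.4 to 0.825 m from the base axis. Payload 7 kg.
Tool frame: the origin (TCP) lies at the very end of the fingers, on their centre line; the grasp point (between the pads) lies 19 mm behind it; y points along the fingers, x is the direction in which the jaws open and shut, and the axes are right-handed (so a half turn about y gives the same grasp; the last joint's range is limited). The gripper opens to 85 mm and grips with 20 to 120 N. Pads are 22 mm wide; open, the fingers measure 114 mm over their backs; the gripper's body (76 mm by 85 mm) begins 54 mm behind the grasp point. The pads swing forward as they close: fully open they stand 13 mm farther back than shut.
Start: joints at [-1.057, 0.359, 0.012, 0, -1.224, -0.288], TCP at [0.151, -0.658, 0.231] pointing down, gripper open.
Joint ranges: [-3.07, 3.07], [-1.43, 2.12], [-1.02, 1.25], [-3.03, 1.67], [-3.05, -0], [-3.03, 3.03]. Speed limits (rad/s): [2.39, 2.39, 3.01, 3.14, 3.14, 3.14].

## Interface

Orientations are given as a rotation vector (axis times angle).
In Python, from workcell import sensors, capture, order gives the robot as it stands.
- The arm moves only by the shell command python3 -m jog 'ROWS'. ROWS is text: rows parted by semicolons, each of 5 numbers parted by spaces: the shift along the tool's x, y, z in cm, then the turn about the tool's y in rad, then the finger opening in cm, from 0 to 8.54. In form: dx dy dz turn fingers; .... A call has 1 to 12 rows; each row shifts and turns the commanded pose from where the row before left it, along the tool's axes as they then stand; what a row does not reach is not made up. A row lasts 1/10 s, in which the tool goes at most 50 mm and 8.59 degrees, less where a joint would pass 70% of its speed; a pose out of reach is approached as far as the arm can. A call is refused whole if a number of a shift passes 5 or a number of a turn 0.15, either way. A call with a gripper value outside its range is refused whole. The fingers move at their own pace and stop on an object; the grip force is fixed at half the most. Time passes only in rows, so rows that do not move let the fingers close. It gives the time, the measured TCP pose, the force and the opening at its end, in the units of the state.
- sensors.get_obs(): the state, without advancing time (a new reading comes with each control period).
- capture(name): name is "scene" or "top" or "wrist"; returns a dict with "frame" (384x512x3 uint8, blue, green, red), "range_z" (384x512 float32, m along the optical axis (not along the pixel's ray), 0 where there is no reading), "intrinsics" (3x3 intrinsics, pixels), "rvec" (rotation vector, rad) and "tvec" (3), from world to camera coordinates, as OpenCV has them. Camera axes: x right, y down, z forward; pixel columns grow to the right and rows downward; lengths in m; the calibration is good to about 2 mm. The wrist camera is an equidistant fisheye: a pixel r from the principal point sees the ray r / f radians off the axis. A picture is of the moment at which its call begins.
- order.job_done(): hands the job in, once; it reports no verdict.
The state is a dict: "clock": time; "joints": joint angles; "qd": joint speeds; "effort": joint torques, N m; "tool_pos": TCP position; "orientation": TCP orientation; "ft_force": force on the tool from outside, world axes, zero at the start; "ft_torque": the same for the moment, N m; "gripper_width": finger opening in m.
Only numpy, scipy, OpenCV 4.12 (cv2) and the standard library are available. Lean on these libraries where they do the work, as an engineer would, in place of code of your own. Each camera call takes 0.05 s, during which the arm holds its last target.

## Working session

There is one attempt and no reset: what is moved stays moved. The work goes in short steps, Python scripts to look and compute and a shell command to move; the robot and the scene stay as the last step left them, time stands still between calls to the robot, and variables do not carry over. Pictures are saved under pics/ and viewed, and the job is handed in when it is done.

```bash
mkdir -p pics; ls
python3 - <<'E'
from workcell import sensors, capture
import cv2,numpy as np
o=sensors.get_obs(); print({k:np.round(v,3) for k,v in o.items()})
for n in("scene","top","wrist"):
    c=capture(n); cv2.imwrite(f"pics/{n}0.png",c["frame"]); np.savez(f"{n}0.npz",**c)
    print(n,c["intrinsics"],c["rvec"],c["tvec"])
E
```

```text
pics
{'clock': np.float64(0.0), 'joints': array([-1.057,  0.359,  0.011, -0.   , -1.224, -0.288]), 'qd': array([ 0.   ,  0.001,  0.   , -0.002, -0.   , -0.001]), 'effort': array([ 0.0000e+00, -5.8332e+01,  2.9343e+01,  6.9370e+00, -6.0000e-03,
       -0.0000e+00]), 'tool_pos': array([ 0.151, -0.657,  0.23 ]), 'orientation': array([-1.092, -1.374,  1.372]), 'ft_force': array([-0.265, -0.108, -0.593]), 'ft_torque': array([-0.012, -0.005, -0.022]), 'gripper_width': np.float64(0.086)}
scene [[410.76248832   0.         250.77934494]
 [  0.         410.76248832 198.45229624]
 [  0.           0.           1.        ]] [ 0.6270866   2.51178925 -1.29253279] [ 0.49661949 -0.11126324  1.18036119]
top [[400.18300132   0.         258.05862857]
 [  0.         400.18300132 186.95807416]
 [  0.           0.           1.        ]] [ 2.15084027 -2.02143972  0.25371206] [-0.02422825  0.55475416  0.86678979]
wrist [[297.31863964   0.         253.92051443]
 [  0.         297.31863964 194.96229124]
 [  0.           0.           1.        ]] [-1.8388534  -2.30702698 -0.32576924] [ 0.67424291 -0.0364688   0.3792573 ]
```

View pics/top0.png

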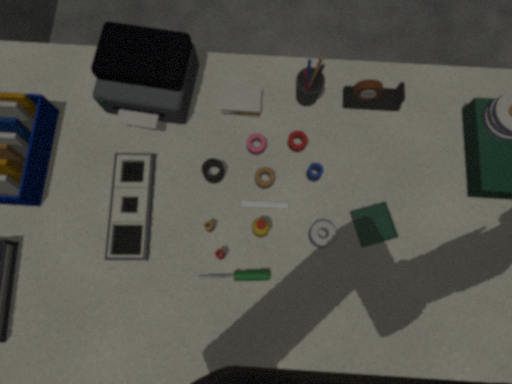

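View pics/scene0.png

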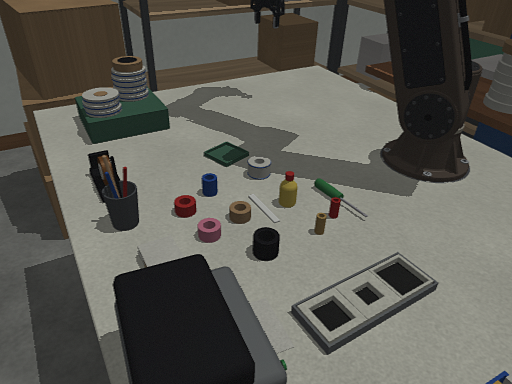

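View pics/wrist0.png

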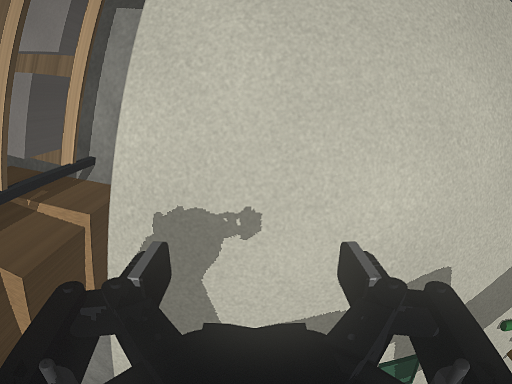

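The top view shows the three-pocket tote at about (131,205), with medium pocket at (132,171), small at (130,205) and large at (127,240). The black bushing is at (213,170), tape roll (264,177), blue (315,172), brass (210,225), glue (261,227), label roll (322,232) and tray (374,225). The pink and red rolls and the red tube are decoys. Next I'll enlarge it.

```bash
cat > h.py <<'E'
import numpy as np,cv2
from scipy.spatial.transform import Rotation as R
def pose(c): 
    M=cv2.Rodrigues(np.asarray(c["rvec"]))[0]; return M,np.asarray(c["tvec"]).ravel()
def toplane(c,u,v,z):
    M,t=pose(c);K=c["intrinsics"]
    d=M.T@np.array([(u-K[0,2])/K[0,0],(v-K[1,2])/K[1,1],1]);o=-M.T@t
    return o+d*(z-o[2])/d[2]
def cloud(c):
    M,t=pose(c);K=c["intrinsics"];Z=c["range_z"].astype(float)
    v,u=np.indices(Z.shape)
    P=np.stack([(u-K[0,2])/K[0,0]*Z,(v-K[1,2])/K[1,1]*Z,Z],-1)
    W=(P-t)@M; W[Z==0]=np.nan; return W
def proj(c,p):
    M,t=pose(c);K=c["intrinsics"];q=K@(M@np.asarray(p)+t);return q[:2]/q[2]
E
python3 - <<'E'
from h import *
c=dict(np.load("top0.npz"))
f=c["frame"]
cv2.imwrite("pics/t_a.png",cv2.resize(f[120:290,190:400],None,fx=3.5,fy=3.5,interpolation=cv2.INTER_CUBIC))
cv2.imwrite("pics/t_b.png",cv2.resize(f[145:265,95:165],None,fx=4.5,fy=4.5,interpolation=cv2.INTER_CUBIC))
W=cloud(c)
for n,(u,v) in dict(pm=(132,171),ps=(130,205),pl=(127,240),blk=(213,170),tape=(264,177),blue=(315,172),brass=(210,225),red=(221,253),glue=(261,227),lab=(322,232),tray=(374,225),pink=(257,143),redr=(298,141),bar=(265,205)).items():
    w=W[v-9:v+10,u-9:u+10].reshape(-1,3)
    print(n,np.round(W[v,u],3),"zmax",np.round(np.nanmax(w[:,2]),3))
    h=w[w[:,2]>np.nanmax(w[:,2])-0.008]; print("   top ctr",np.round((h.min(0)+h.max(0))/2,4),np.round(np.ptp(h,axis=0),3),len(h))
E
```

```text
pm [0.591 0.329 0.013] zmax 0.015
   top ctr [0.5919 0.3296 0.0112] [0.049 0.051 0.008] 329
ps [0.505 0.324 0.008] zmax 0.026
   top ctr [0.5027 0.3189 0.0223] [0.047 0.05  0.008] 106
pl [0.419 0.317 0.012] zmax 0.016
   top ctr [0.419  0.3176 0.0121] [0.046 0.049 0.008] 303
blk [ 0.611  0.129 -0.004] zmax 0.051
   top ctr [0.5985 0.123  0.0469] [0.045 0.046 0.008] 158
tape [ 0.6   -0.002 -0.001] zmax 0.034
   top ctr [ 0.5932 -0.0023  0.0305] [0.046 0.045 0.008] 207
blue [ 0.62  -0.13   0.004] zmax 0.05
   top ctr [ 0.6136 -0.1261  0.0464] [0.035 0.037 0.007] 117
brass [0.469 0.123 0.   ] zmax 0.05
   top ctr [0.4638 0.1221 0.0459] [0.021 0.02  0.007] 49
red [ 0.403  0.09  -0.001] zmax 0.051
   top ctr [0.4003 0.0896 0.0465] [0.021 0.021 0.008] 51
glue [ 0.459 -0.002  0.086] zmax 0.089
   top ctr [ 0.4681 -0.0018  0.0857] [0.019 0.018 0.007] 65
lab [ 0.469 -0.152 -0.   ] zmax 0.046
   top ctr [ 0.4631 -0.1458  0.0423] [0.045 0.043 0.008] 227
tray [ 0.493 -0.278  0.006] zmax 0.01
   top ctr [ 0.4931 -0.2778  0.0056] [0.047 0.046 0.008] 340
pink [0.688 0.021 0.003] zmax 0.034
   top ctr [0.6805 0.021  0.0302] [0.046 0.046 0.008] 204
redr [ 0.702 -0.085 -0.001] zmax 0.034
   top ctr [ 0.6933 -0.0818  0.0304] [0.044 0.046 0.008] 194
bar [ 0.526 -0.009  0.005] zmax 0.01
   top ctr [ 0.5265 -0.009   0.0059] [0.044 0.047 0.008] 147
```

View pics/t_a.png

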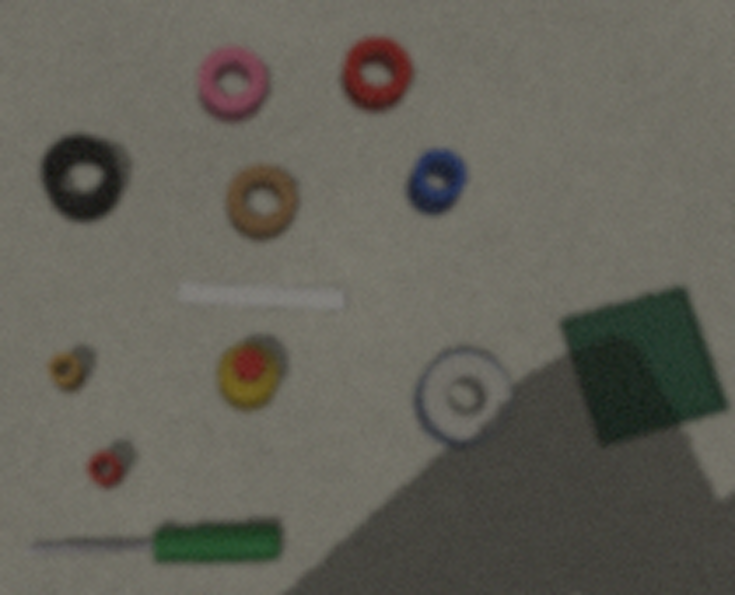

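View pics/t_b.png

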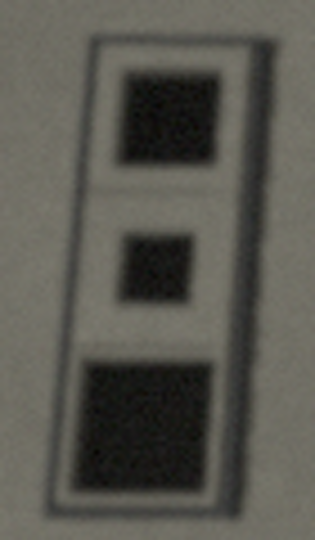

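```bash
cat >> h.py <<'E'
def topcentre(c,ctr,r,ztop,band=0.012):
    """centre of the top face by depth mask, rays cut with plane z=ztop, circle of known r fitted to the hull"""
    from scipy.optimize import least_squares
    W=cloud(c); m=(np.hypot(W[...,0]-ctr[0],W[...,1]-ctr[1])<r+0.02)&(abs(W[...,2]-ztop)<band)
    v,u=np.nonzero(m)
    P=np.array([toplane(c,a,b,ztop)[:2] for a,b in zip(u,v)])
    (x,y),rr=cv2.minEnclosingCircle(P.astype(np.float32))
    H=cv2.convexHull(P.astype(np.float32))[:,0]
    s=least_squares(lambda q:np.hypot(H[:,0]-q[0],H[:,1]-q[1])-q[2],[x,y,r],loss="soft_l1",f_scale=.001)
    return s.x,P.mean(0),len(P)
E
python3 - <<'E'
from h import *
from workcell import sensors
o=sensors.get_obs(); print(np.round(R.from_rotvec(o["orientation"]).as_matrix(),3))
c=dict(np.load("top0.npz"));s=dict(np.load("scene0.npz"))
for n,p,r,z in [("blk",(.598,.123),.027,.046),("tape",(.593,-.002),.025,.03),("blue",(.6136,-.126),.019,.046),("brass",(.464,.122),.011,.046),("lab",(.463,-.146),.03,.04)]:
    for q in(c,s):
        f,m,k=topcentre(q,p,r,z); print(n,"fit",np.round(f,4),"mean",np.round(m,4),k)
print("tray");Q=np.array([toplane(c,190+a/3.5,120+b/3.5,.013) for a,b in [(562,321),(685,289),(726,408),(601,445)]]);print(Q.round(4),Q.mean(0).round(4),np.linalg.norm(np.diff(Q,axis=0),axis=1))
print("tote");Q=np.array([toplane(c,95+a/4.5,145+b/4.5,.018) for a,b in [(93,38),(255,40),(218,515),(48,515)]]);print(Q.round(4),Q.mean(0).round(4),np.linalg.norm(np.diff(Q,axis=0),axis=1))
for n,L in dict(m=[(121,72),(220,72),(215,165),(117,163)],s=[(121,235),(192,236),(189,303),(117,300)],l=[(80,362),(213,363),(207,492),(72,490)]).items():
  for z in(.005,.018):
    Q=np.array([toplane(c,95+a/4.5,145+b/4.5,z) for a,b in L]);print(n,z,Q.mean(0).round(4),np.linalg.norm(np.diff(Q,axis=0),axis=1).round(4))
f=s["frame"]
cv2.imwrite("pics/s_b.png",cv2.resize(f[245:350,285:445],None,fx=4.5,fy=4.5,interpolation=cv2.INTER_CUBIC))
cv2.imwrite("pics/s_a.png",cv2.resize(f[130:270,160:360],None,fx=4,fy=4,interpolation=cv2.INTER_CUBIC))
E
```

```text
[[-0.224 -0.    -0.975]
 [ 0.975  0.001 -0.224]
 [ 0.001 -1.     0.   ]]
blk fit [0.6008 0.1234 0.0269] mean [0.6007 0.1236] 263
blk fit [0.6062 0.1311 0.0304] mean [0.6065 0.1329] 401
tape fit [ 0.5931 -0.0037  0.0247] mean [ 0.5931 -0.0038] 252
tape fit [0.5987 0.005  0.0292] mean [0.5989 0.0055] 293
blue fit [ 0.6135 -0.1259  0.0192] mean [ 0.6136 -0.1257] 151
blue fit [ 0.619  -0.116   0.0227] mean [ 0.6192 -0.1157] 157
brass fit [0.463  0.121  0.0108] mean [0.4631 0.1213] 58
brass fit [0.4678 0.1304 0.0154] mean [0.4692 0.1295] 88
lab fit [ 0.4623 -0.1484  0.0303] mean [ 0.4622 -0.1487] 456
lab fit [ 0.4694 -0.138   0.0351] mean [ 0.4686 -0.1376] 286
tray
[[ 0.5211 -0.2187  0.013 ]
 [ 0.5493 -0.305   0.013 ]
 [ 0.4672 -0.3318  0.013 ]
 [ 0.4365 -0.2458  0.013 ]] [ 0.4935 -0.2753  0.013 ] [0.09073219 0.08642771 0.09127872]
tote
[[0.6328 0.3747 0.018 ]
 [0.6373 0.284  0.018 ]
 [0.3751 0.2701 0.018 ]
 [0.3696 0.359  0.018 ]] [0.5037 0.322  0.018 ] [0.09083214 0.2625548  0.08912811]
m 0.005 [0.5927 0.3306 0.005 ] [0.0559 0.0544 0.0548]
m 0.018 [0.5892 0.3262 0.018 ] [0.0552 0.0537 0.054 ]
s 0.005 [0.5065 0.3261 0.005 ] [0.0392 0.0376 0.0396]
s 0.018 [0.5041 0.3217 0.018 ] [0.0387 0.0371 0.039 ]
l 0.005 [0.4201 0.3202 0.005 ] [0.0722 0.0693 0.0721]
l 0.018 [0.4188 0.3159 0.018 ] [0.0712 0.0684 0.0711]
```

View pics/s_b.png

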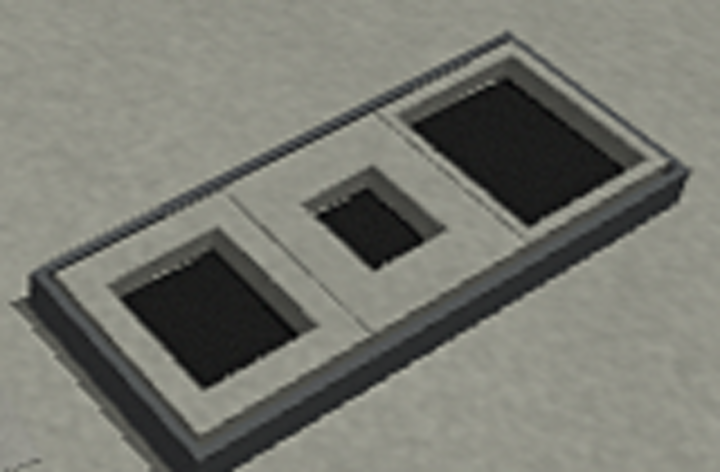

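View pics/s_a.png

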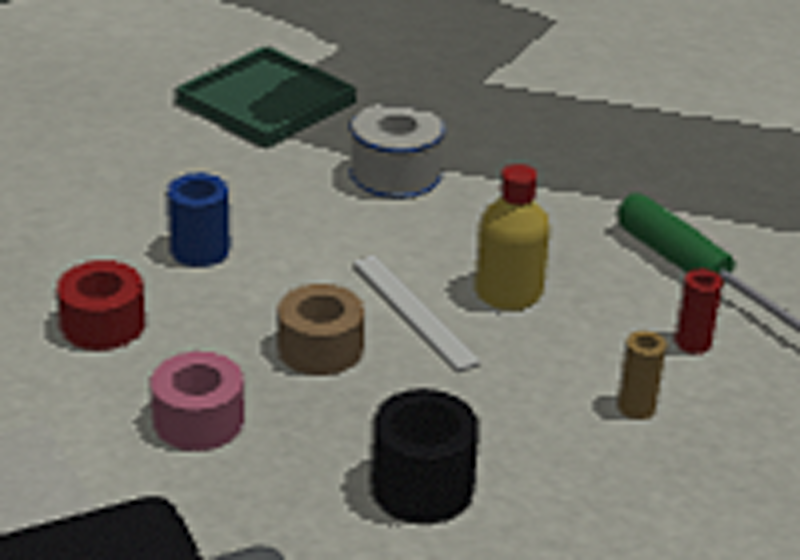

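The crops show the pockets plainly, medium/small/large from left to right. The tops are: blue (199,190), tape (322,307), black (425,425), brass (645,343), label (398,128) in the 4x crop. Now a cross-check against the top camera.

Run:
```python
from h import *
s=dict(np.load("scene0.npz"))
for n,u,v,z in [("blk",425,425,.046),("tape",322,307,.03),("blue",199,190,.046),("brass",645,343,.046),("lab",398,128,.04)]:
    print(n,toplane(s,160+u/4,130+v/4,z).round(4))
Q=np.array([toplane(s,160+a/4,130+b/4,.013) for a,b in [(264,48),(355,97),(265,146),(177,97)]]);print("tray",Q.mean(0).round(4),Q.round(3).tolist())
for n,L in dict(m=[(108,287),(217,229),(318,325),(205,388)],s=[(303,203),(375,167),(446,228),(376,271)],l=[(398,121),(505,57),(645,160),(528,226)]).items():
    Q=np.array([toplane(s,285+a/4.5,245+b/4.5,.018) for a,b in L]);print(n,Q.mean(0).round(4),np.linalg.norm(np.diff(Q,axis=0),axis=1).round(4))
```

```text
blk [0.6034 0.1297 0.046 ]
tape [ 0.5932 -0.0006  0.03  ]
blue [ 0.6144 -0.1205  0.046 ]
brass [0.4646 0.1255 0.046 ]
lab [ 0.4647 -0.1403  0.04  ]
tray [ 0.5022 -0.261   0.013 ] [[0.471, -0.327, 0.013], [0.446, -0.231, 0.013], [0.532, -0.199, 0.013], [0.558, -0.287, 0.013]]
m [0.5874 0.3265 0.018 ] [0.0554 0.0553 0.0554]
s [0.5017 0.3214 0.018 ] [0.0394 0.0383 0.04  ]
l [0.4185 0.3168 0.018 ] [0.0702 0.073  0.0704]
```

```bash
cat >> h.py <<'E'
def go(x,y,z,yawx=np.pi/2):
    "print cm shifts (tool axes) from the present pose to the target, once turned so that tool x has yaw yawx"
    from workcell import sensors
    o=sensors.get_obs();p=o["tool_pos"];M=R.from_rotvec(o["orientation"]).as_matrix()
    yaw=np.arctan2(M[1,0],M[0,0]); d=np.array([x,y,z])-p
    X=np.array([np.cos(yawx),np.sin(yawx),0]);Y=np.array([0,0,-1]);Z=np.cross(X,Y)
    print("t",round(float(o["clock"]),2),"at",p.round(4),"turn",round((yaw-yawx+np.pi)%(2*np.pi)-np.pi,4),"dx dy dz cm",np.round([d@X*100,d@Y*100,d@Z*100],2),"F",o["ft_force"].round(1),"w",round(float(o["gripper_width"]),4),"tilt",M[:,1].round(3),"q",o["joints"].round(2))
E
python3 -m jog '0 0 0 0.113 5; 0 0 0 0.113 5; 2 0 -2.4 0 5; 3.2 0 -3.75 0 5; 3.2 0 -3.75 0 5; 3.2 0 -3.75 0 5; 3.2 0 -3.75 0 5; 3.2 0 -3.75 0 5; 3.2 0 -3.75 0 5; 3.2 0 -3.75 0 5; 1.5 0 -1 0 5'
python3 -c "
from h import *
go(.464,.122,.15)"
```

```text
clock: 1.25
tool_pos: [0.4506, -0.3963, 0.2309]
orientation: [-1.208, -1.211, 1.211]
ft_force: [-0.3, -0.6, 0.3]
gripper_width: 0.0501
t 1.25 at [ 0.4506 -0.3963  0.2309] turn 0.0027 dx dy dz cm [51.83  8.09 -1.34] F [-0.3 -0.6  0.3] w 0.0501 tilt [ 0.  0. -1.] q [-0.4   0.24 -0.16 -0.   -1.17 -1.17]
```

```bash
python3 -m jog '3 0 0 0.003 5; 4.6 0 -.1 0 5; 4.6 0 -.1 0 5; 4.6 0 -.1 0 5; 4.6 0 -.2 0 5; 4.6 0 -.2 0 5; 4.6 0 -.2 0 5; 4.6 0 -.2 0 5; 4.6 0 -.2 0 5; 4.6 0.5 0 0 5; 4.6 1 0 0 5; 2.8 1 0 0 5'
python3 - <<'E'
from h import *
from workcell import capture
go(.464,.122,.15)
c=capture("wrist");np.savez("w1.npz",**c);cv2.imwrite("pics/w1.png",c["frame"])
E
```

```text
clock: 2.45
tool_pos: [0.462, 0.1219, 0.2063]
orientation: [-1.21, -1.209, 1.207]
ft_force: [-1.1, -0.6, -0.7]
gripper_width: 0.0499
t 2.45 at [0.462  0.1219 0.2063] turn -0.0015 dx dy dz cm [ 0.01  5.63 -0.2 ] F [-1.1 -0.6 -0.7] w 0.0499 tilt [ 0.001  0.001 -1.   ] q [ 0.67  0.05 -0.45 -0.   -1.07 -2.24]
```

View pics/w1.png

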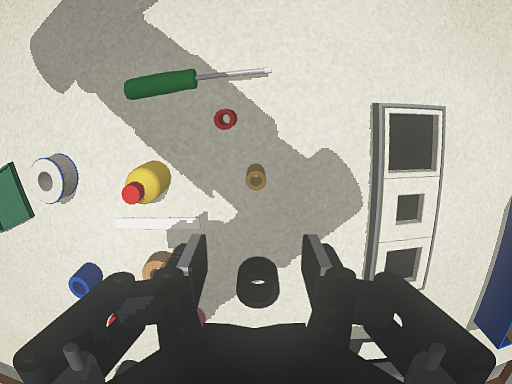

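The wrist picture shows brass top near (256,180), the red decoy at (226,119), and pockets at (413,142), (409,208) and (403,262). I'll measure these with the fisheye model, from enlarged crops.

```bash
cat >> h.py <<'E'
def fplane(c,u,v,z):
    M,t=pose(c);K=c["intrinsics"];a=np.array([(u-K[0,2])/K[0,0],(v-K[1,2])/K[1,1]]);th=np.hypot(*a)
    d=np.r_[a/max(th,1e-9)*np.sin(th),np.cos(th)];d=M.T@d;o=-M.T@t
    return o+d*(z-o[2])/d[2]
def crop(c,u0,v0,u1,v1,f,name):
    cv2.imwrite(f"pics/{name}.png",cv2.resize(c["frame"][v0:v1,u0:u1],None,fx=f,fy=f,interpolation=cv2.INTER_CUBIC))
E
python3 - <<'E'
from h import *
c=dict(np.load("w1.npz"))
crop(c,210,95,310,205,5,"w1a");crop(c,360,90,460,290,3,"w1b")
E
```

```text
(no output)
```

View pics/w1a.png

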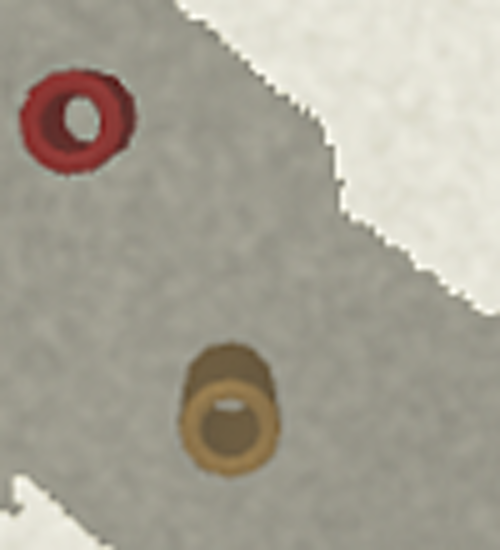

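View pics/w1b.png

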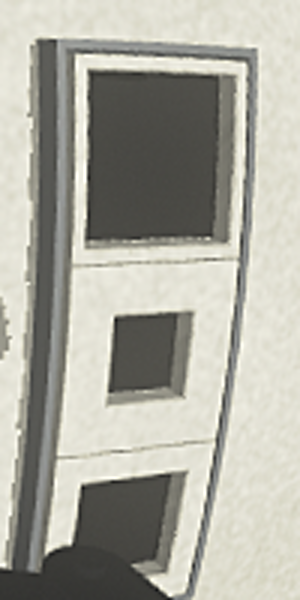

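Run:
```python
from h import *
c=dict(np.load("w1.npz"))
print("brass",fplane(c,210+230.5/5-.5,95+427.5/5-.5,.046).round(4))
for n,L in dict(l=[(89,70),(237,75),(229,248),(86,243)],s=[(116,316),(193,311),(184,403),(107,405)]).items():
    Q=np.array([fplane(c,360+(a+.5)/3-.5,90+(b+.5)/3-.5,.018) for a,b in L]);print(n,Q.mean(0).round(4),np.linalg.norm(np.diff(Q,axis=0),axis=1).round(4),Q.round(3).tolist())
go(.464,.122,.15)
```

```text
brass [0.4629 0.1237 0.046 ]
l [0.4208 0.3206 0.018 ] [0.0734 0.0749 0.0732] [[0.387, 0.282, 0.018], [0.382, 0.355, 0.018], [0.457, 0.359, 0.018], [0.457, 0.286, 0.018]]
s [0.5075 0.3253 0.018 ] [0.0397 0.0431 0.0411] [[0.488, 0.304, 0.018], [0.486, 0.344, 0.018], [0.529, 0.347, 0.018], [0.528, 0.306, 0.018]]
t 2.5 at [0.4618 0.1236 0.2044] turn -0.0012 dx dy dz cm [-0.16  5.44 -0.22] F [ 1.   3.5 -0.6] w 0.05 tilt [-0.001  0.    -1.   ] q [ 0.67  0.05 -0.45 -0.   -1.07 -2.25]
```

```bash
python3 -m jog '0 3 -.1 0 5; 0 4 0 0 5; 0 4 0 0 5; 0 3.5 0 0 5; 0 2.2 0 0 5; 0 1.2 0 0 5; 0 .3 0 0 5; 0 0 0 0 5'
python3 -c "
from h import *
go(.463,.1225,.022)"
```

```text
clock: 3.3
tool_pos: [0.4631, 0.1188, 0.0241]
orientation: [-1.211, -1.206, 1.208]
ft_force: [-0.1, -0.3, -0.2]
gripper_width: 0.0501
t 3.3 at [0.4631 0.1188 0.0241] turn -0.0032 dx dy dz cm [0.37 0.21 0.01] F [-0.1 -0.3 -0.2] w 0.0501 tilt [-0.001 -0.001 -1.   ] q [ 0.66  0.29 -0.67  0.   -0.62 -2.24]
```

```bash
python3 -m jog '.37 .2 0 0 5; 0 0 0 0 5; 0 0 0 0 3; 0 0 0 0 1.5; 0 0 0 0 1.5; 0 0 0 0 1.5; 0 0 0 0 1.5'
python3 - <<'E'
from h import *
from workcell import capture
go(.463,.1225,.022)
c=capture("wrist");crop(c,150,120,360,300,3.5,"w2")
E
```

```text
clock: 4.0
tool_pos: [0.4636, 0.123, 0.0229]
orientation: [-1.211, -1.208, 1.206]
ft_force: [-1.3, 0.5, 6.4]
gripper_width: 0.0202
t 4.0 at [0.4636 0.123  0.0229] turn -0.0029 dx dy dz cm [-0.05  0.09  0.06] F [-1.3  0.5  6.4] w 0.0202 tilt [ 0.001  0.    -1.   ] q [ 0.67  0.29 -0.67  0.   -0.61 -2.24]
```

View pics/w2.png

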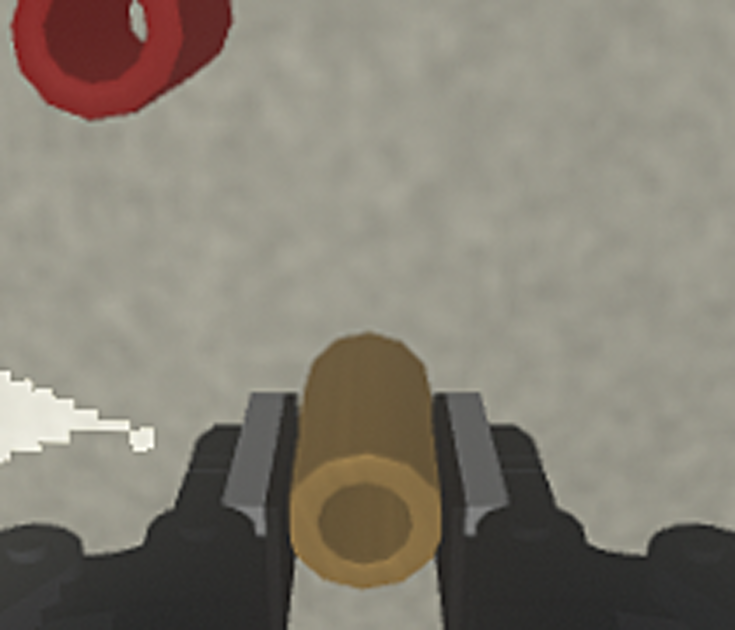

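The brass tube is clasped upright between the pads (opening 20 mm). Lift and carry.

```bash
python3 -m jog '0 -1 0 0 1.5; 0 -3 0 0 1.5; 0 -4 0 0 1.5; 2 -1 -.5 0 1.5; 3.5 0 -.8 0 1.5; 4.2 0 -.9 0 1.5; 4.2 0 -.9 0 1.5; 3.5 0 -.7 0 1.5; 2 0 -.4 0 1.5; .6 0 0 0 1.5; 0 0 0 0 1.5'
python3 - <<'E'
from h import *
from workcell import capture
go(.505,.3225,.029)
c=capture("wrist");np.savez("w3.npz",**c);cv2.imwrite("pics/w3.png",c["frame"])
go(.505,.3225,.029)
E
```

```text
clock: 5.15
tool_pos: [0.5055, 0.3229, 0.1123]
orientation: [-1.21, -1.207, 1.208]
ft_force: [-0.8, -0.4, -1.1]
gripper_width: 0.0204
t 5.15 at [0.5055 0.3229 0.1123] turn -0.0025 dx dy dz cm [-0.04  8.33  0.05] F [-0.8 -0.4 -1.1] w 0.0204 tilt [-0. -0. -1.] q [ 0.89  0.34 -0.31 -0.   -0.92 -2.47]
t 5.2 at [0.5053 0.3221 0.1123] turn -0.003 dx dy dz cm [0.04 8.33 0.03] F [-0.  -0.1 -1.5] w 0.0198 tilt [-0.001 -0.    -1.   ] q [ 0.89  0.34 -0.31 -0.   -0.92 -2.47]
```

View pics/w3.png

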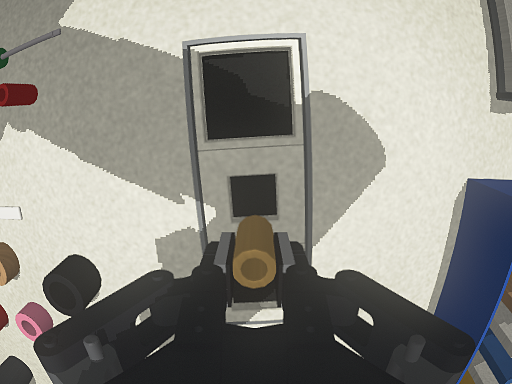

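Run:
```python
from h import *
c=dict(np.load("w3.npz"))
crop(c,180,30,330,300,2.2,"w3a")
for n,L in dict(l=[(202,54),(290,50),(295,136),(206,141)],s=[(229,176),(275,174),(277,216),(232,218)]).items():
    Q=np.array([fplane(c,a,b,.018) for a,b in L]);print(n,Q.mean(0).round(4),np.linalg.norm(np.diff(Q,axis=0),axis=1).round(4),Q.round(3).tolist())
print("bush top",fplane(c,254,268,.135),"foot far edge",fplane(c,254,216,.089))
```

```text
l [0.4211 0.3186 0.018 ] [0.0697 0.07   0.0717] [[0.387, 0.282, 0.018], [0.385, 0.352, 0.018], [0.454, 0.356, 0.018], [0.458, 0.284, 0.018]]
s [0.5049 0.3224 0.018 ] [0.0377 0.0366 0.0385] [[0.487, 0.303, 0.018], [0.486, 0.34, 0.018], [0.522, 0.343, 0.018], [0.524, 0.304, 0.018]]
bush top [0.50533114 0.32312254 0.135     ] foot far edge [0.49626271 0.3231008  0.089     ]
```

View pics/w3a.png

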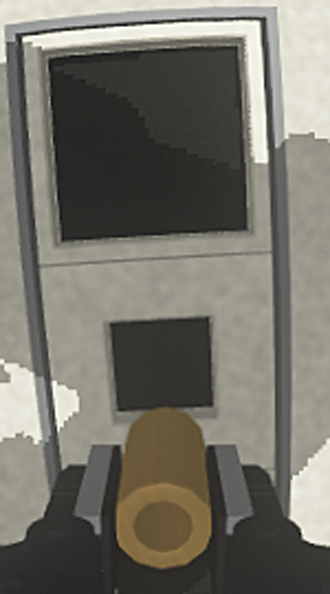

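Brass is centred over the pocket at about (0.505, 0.323), so lower it.

```bash
python3 -m jog '0 2 0 0 1.5; 0 3 0 0 1.5; 0 1.8 0 0 1.5; 0 .8 0 0 1.5; 0 .4 0 0 1.5; 0 .2 0 0 1.5; 0 0 0 0 1.5; 0 0 0 0 1.5'
```

```text
clock: 6.0
tool_pos: [0.5062, 0.3222, 0.032]
orientation: [-1.211, -1.208, 1.206]
ft_force: [-1.8, -4.1, 6.3]
gripper_width: 0.0204
```

Run:
```python
from h import *
from workcell import capture
c=capture("wrist");cv2.imwrite("pics/w4.png",c["frame"])
go(.505,.3225,.029)
```

```text
t 6.05 at [0.5062 0.3222 0.0319] turn -0.0032 dx dy dz cm [0.03 0.29 0.12] F [-1.9 -3.4  7.2] w 0.0199 tilt [ 0.001  0.    -1.   ] q [ 0.89  0.43 -0.39  0.   -0.75 -2.47]
```

View pics/w4.png

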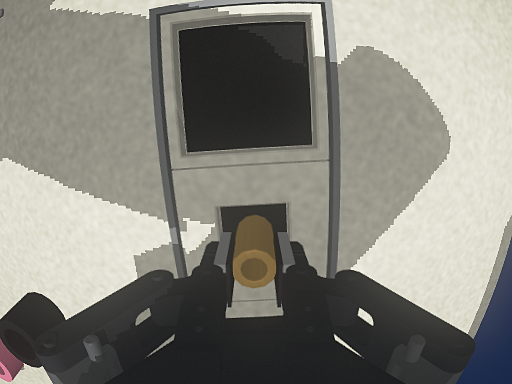

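The tube stands inside the pocket with 7 N of floor contact. Release and rise.

```bash
python3 -m jog '0 0 0 0 3; 0 0 0 0 4; 0 0 0 0 4; 0 -1 0 0 4; 0 -3 0 0 5; 0 -4 0 0 6.8; 0 -3 0 0 6.8;0 -1 0 0 6.8'
python3 - <<'E'
from h import *
from workcell import capture
c=capture("wrist");cv2.imwrite("pics/w5.png",c["frame"]);np.savez("w5.npz",**c)
go(.601,.1245,.15)
E
```

```text
clock: 6.85
tool_pos: [0.5073, 0.324, 0.155]
orientation: [-1.211, -1.213, 1.202]
ft_force: [0.4, -0.1, -0.1]
gripper_width: 0.0677
t 6.9 at [0.5073 0.324  0.1549] turn -0.0027 dx dy dz cm [-19.95   0.49  -9.37] F [ 0.7 -0.3  0.7] w 0.068 tilt [ 0.005  0.004 -1.   ] q [ 0.89  0.3  -0.26  0.   -1.   -2.47]
```

View pics/w5.png

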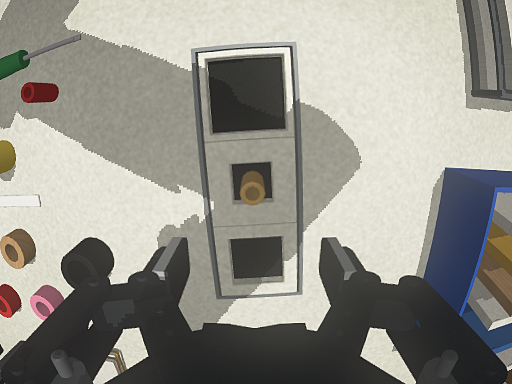

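Brass stands in its pocket at (252,187), and the medium pocket is visible at (257,260). On to the black bushing.

```bash
python3 -m jog '-2 -1 -1 0 7; -4 -2 -1.9 0 7; -4 -2 -1.9 0 7; -4 0 -1.9 0 7; -4 0 -1.7 0 7;-2 0 -1 0 7; 0 0 0 0 7;0 0 0 0 7'
python3 - <<'E'
from h import *
from workcell import capture
c=capture("wrist");cv2.imwrite("pics/w6.png",c["frame"]);np.savez("w6.npz",**c)
go(.601,.1245,.02)
c=dict(np.load("w5.npz"))
for n,L in dict(m=[(231,240),(282,237),(284,278),(233,281)],l=[(208,60),(284,55),(286,131),(212,134)]).items():
    Q=np.array([fplane(c,a,b,.018) for a,b in L]);print(n,Q.mean(0).round(4),np.linalg.norm(np.diff(Q,axis=0),axis=1).round(4))
E
```

```text
clock: 7.7
tool_pos: [0.5989, 0.1216, 0.1993]
orientation: [-1.211, -1.204, 1.207]
ft_force: [0.1, 0.9, -0.2]
gripper_width: 0.0704
t 7.75 at [0.5988 0.1223 0.1995] turn -0.0037 dx dy dz cm [ 0.22 17.95 -0.22] F [ 0.3 -0.6 -0.6] w 0.0699 tilt [-0.001 -0.    -1.   ] q [ 0.52  0.28 -0.18 -0.   -1.12 -2.09]
m [0.5907 0.3281 0.018 ] [0.053  0.0505 0.0566]
l [0.4212 0.3188 0.018 ] [0.0707 0.0725 0.0698]
```

View pics/w6.png

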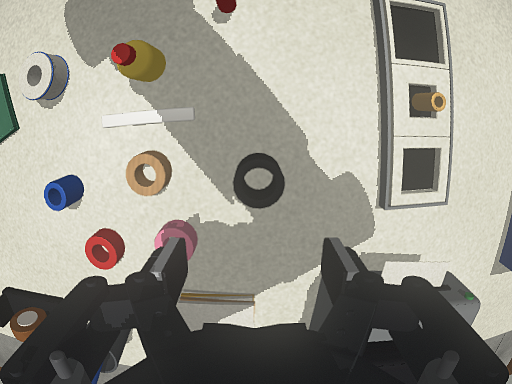

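Run:
```python
from h import *
c=dict(np.load("w6.npz"))
crop(c,220,140,300,220,7,"w6a")
```

```text
(no output)
```

View pics/w6a.png

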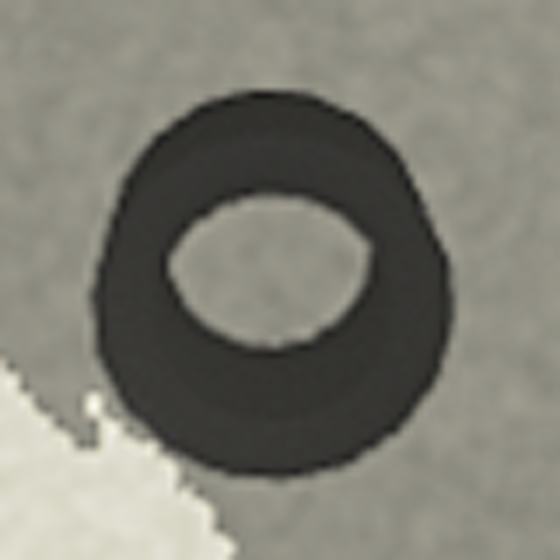

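Run:
```python
from h import *
c=dict(np.load("w6.npz"))
f=lambda a,b:fplane(c,220+(a+.5)/7-.5,140+(b+.5)/7-.5,.046).round(4)
print(f(274,299),f(95,299),f(453,299),f(274,478))
# tape, blue preview
for n,u,v,z in(("tape",149,176,.03),):print(n,fplane(c,u,v,z))
go(f(274,299)[0],f(274,299)[1],.018)
```

```text
[0.6003 0.1265 0.046 ] [0.6001 0.1002 0.046 ] [0.6004 0.1529 0.046 ] [0.628  0.1265 0.046 ]
tape [0.59563399 0.00368657 0.03      ]
t 7.75 at [0.5988 0.1223 0.1995] turn -0.0037 dx dy dz cm [ 0.42 18.15 -0.15] F [ 0.3 -0.6 -0.6] w 0.0699 tilt [-0.001 -0.    -1.   ] q [ 0.52  0.28 -0.18 -0.   -1.12 -2.09]
```

```bash
python3 -m jog '.35 3 -.15 0 7.4; 0 4 0 0 7.4; 0 4 0 0 7.4; 0 3.5 0 0 7.4; 0 2.2 0 0 7.4; 0 1.5 0 0 7.4; 0 .5 0 0 7.4; 0 0 0 0 7.4; 0 0 0 0 7.4'
python3 -c "
from h import *
go(.6004,.126,.012)"
```

```text
clock: 8.65
tool_pos: [0.6011, 0.1266, 0.0141]
orientation: [-1.211, -1.209, 1.207]
ft_force: [-0.1, -0.2, 0.6]
gripper_width: 0.0739
t 8.65 at [0.6011 0.1266 0.0141] turn -0.0023 dx dy dz cm [-0.06  0.21  0.07] F [-0.1 -0.2  0.6] w 0.0739 tilt [ 0.001  0.    -1.   ] q [ 0.53  0.47 -0.37  0.   -0.73 -2.1 ]
```

```bash
python3 -m jog '0 .2 0 0 7.4; 0 0 0 0 6; 0 0 0 0 4.8; 0 0 0 0 4.8; 0 0 0 0 4.8; 0 0 0 0 4.8; 0 -.5 0 0 4.8; 0 -1.5 0 0 4.8; 0 -3 0 0 4.8; 0 -4 0 0 4.8; 0 -1 0 0 4.8; 0 0 0 0 4.8'
python3 - <<'E'
from h import *
from workcell import capture
c=capture("wrist");crop(c,120,100,400,310,2.8,"w7");np.savez("w7.npz",**c)
go(.4205,.3185,.11)
E
```

```text
clock: 9.85
tool_pos: [0.6019, 0.1263, 0.1138]
orientation: [-1.212, -1.211, 1.203]
ft_force: [-0.3, -0.2, -1.7]
gripper_width: 0.0535
t 9.9 at [0.6008 0.1259 0.112 ] turn -0.0036 dx dy dz cm [19.26  0.2  18.03] F [ 0.6 -0.5 -1.2] w 0.0533 tilt [ 0.001  0.001 -1.   ] q [ 0.52  0.36 -0.28 -0.   -0.93 -2.1 ]
```

View pics/w7.png

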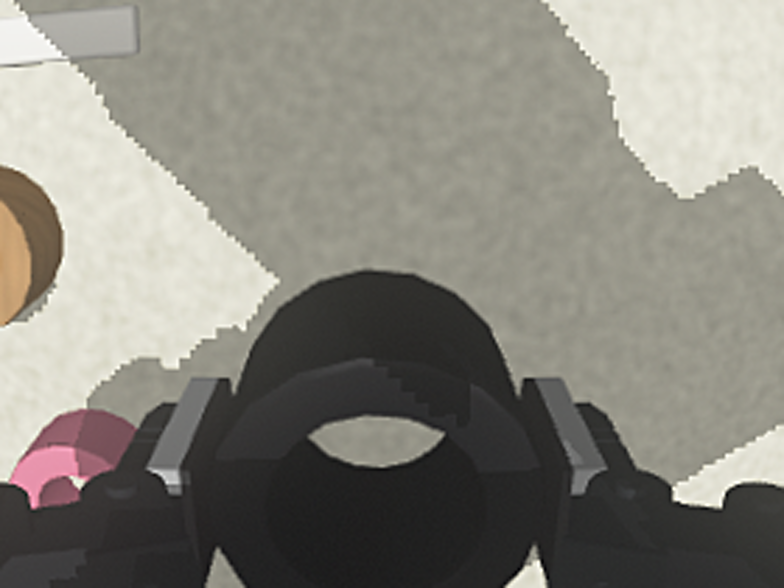

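The black bushing is held upright and lifted (opening 53 mm).

```bash
python3 -m jog '1 0 1 0 4.8; 2.3 0 2 0 4.8; 3.2 0 3 0 4.8; 3.3 0 3.1 0 4.8; 3.3 0 3.1 0 4.8; 3.0 0 3 0 4.8; 2 0 1.9 0 4.8; 1 0 .8 0 4.8; .2 0 .1 0 4.8; 0 0 0 0 4.8; 0 0 0 0 4.8'
python3 - <<'E'
from h import *
from workcell import capture
c=capture("wrist");cv2.imwrite("pics/w8.png",c["frame"])
go(.4205,.3185,.0175)
E
```

```text
clock: 11.0
tool_pos: [0.4216, 0.3186, 0.1108]
orientation: [-1.211, -1.205, 1.207]
ft_force: [0.8, -0.2, -0.6]
gripper_width: 0.0532
t 11.05 at [0.4218 0.3185 0.1109] turn -0.0044 dx dy dz cm [0.   9.34 0.13] F [ 0.2 -0.5 -0.6] w 0.0533 tilt [-0.    -0.001 -1.   ] q [ 1.02  0.23 -0.47 -0.   -0.87 -2.59]
```

View pics/w8.png

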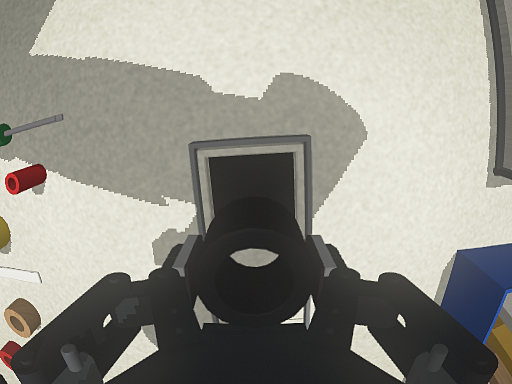

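```bash
python3 -m jog '0 2 .1 0 4.8; 0 3 0 0 4.8; 0 2.4 0 0 4.8; 0 1 0 0 4.8; 0 .5 0 0 4.8; 0 .3 0 0 4.8; 0 0.1 0 0 4.8; 0 0 0 0 4.8'
python3 -c "
from h import *
go(.4205,.3185,.017)"
```

```text
clock: 11.85
tool_pos: [0.4206, 0.3184, 0.0213]
orientation: [-1.211, -1.207, 1.207]
ft_force: [-7.8, -8.4, 25.9]
gripper_width: 0.0535
t 11.85 at [0.4206 0.3184 0.0213] turn -0.0032 dx dy dz cm [0.01 0.43 0.01] F [-7.8 -8.4 25.9] w 0.0535 tilt [ 0.    -0.001 -1.   ] q [ 1.02  0.36 -0.56  0.   -0.65 -2.6 ]
```

Contact came 4 mm early, as with brass, so the inserts evidently stand about 4 mm off the table. Release.

```bash
python3 -m jog '0 -.2 0 0 4.8; 0 0 0 0 5.6; 0 0 0 0 6.5; 0 0 0 0 7; 0 0 0 0 7; 0 -1 0 0 7; 0 -3 0 0 7; 0 -4 0 0 7; 0 -4 0 0 7;0 -2 0 0 6.5; 0 0 0 0 6'
python3 - <<'E'
from h import *
from workcell import capture
c=capture("wrist");cv2.imwrite("pics/w9.png",c["frame"])
go(.6135,-.1245,.2)
E
```

```text
clock: 12.95
tool_pos: [0.4217, 0.321, 0.1646]
orientation: [-1.21, -1.213, 1.201]
ft_force: [0.7, 0.1, -0.1]
gripper_width: 0.0603
t 13.0 at [0.4209 0.3201 0.1625] turn -0.0031 dx dy dz cm [-44.46  -3.75 -19.26] F [-0.3  0.1 -0.6] w 0.0599 tilt [ 0.002  0.003 -1.   ] q [ 1.02  0.17 -0.41  0.   -0.98 -2.6 ]
```

View pics/w9.png

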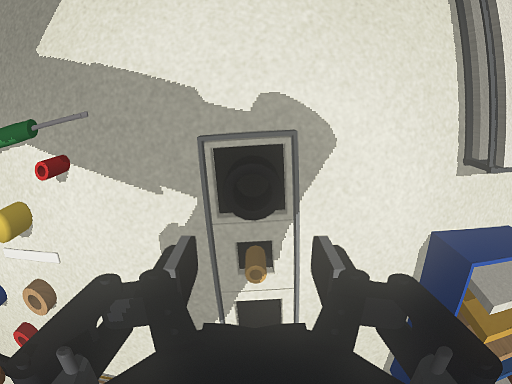

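Both stand in their pockets: black at (251,188), brass at (256,268). Now blue.

```bash
python3 -m jog '-2 -1 -1 0 6; -4.4 -1 -1.9 0 6; -4.4 -1 -1.9 0 6; -4.4 -1 -1.9 0 6; -4.4 0 -1.9 0 6; -4.4 0 -1.9 0 6; -4.4 0 -1.9 0 6; -4.4 0 -1.9 0 6; -4.4 0 -1.9 0 6; -4 0 -1.7 0 6; -2.5 0 -1.2 0 6; -.7 0 0 0 6'
python3 - <<'E'
from h import *
from workcell import capture
go(.6135,-.1245,.2)
c=capture("wrist");cv2.imwrite("pics/w10.png",c["frame"]);np.savez("w10.npz",**c)
crop(c,210,130,310,230,6,"w10a")
go(.6135,-.1245,.2)
E
```

```text
clock: 14.2
tool_pos: [0.61, -0.128, 0.1983]
orientation: [-1.21, -1.202, 1.206]
ft_force: [-1.1, -0.1, 0.1]
gripper_width: 0.0601
t 14.2 at [ 0.61   -0.128   0.1983] turn -0.0062 dx dy dz cm [ 0.35 -0.17 -0.35] F [-1.1 -0.1  0.1] w 0.0601 tilt [-0.003 -0.    -1.   ] q [ 0.11  0.3  -0.15  0.   -1.12 -1.68]
t 14.25 at [ 0.6093 -0.1275  0.1984] turn -0.006 dx dy dz cm [ 0.3  -0.16 -0.42] F [-0.2  0.3 -0.1] w 0.06 tilt [-0.003 -0.    -1.   ] q [ 0.11  0.3  -0.15 -0.   -1.12 -1.68]
```

View pics/w10.png

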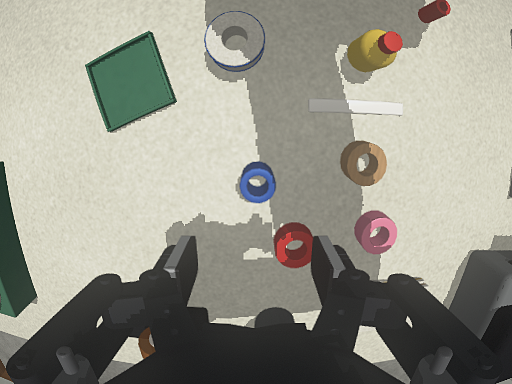

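View pics/w10a.png

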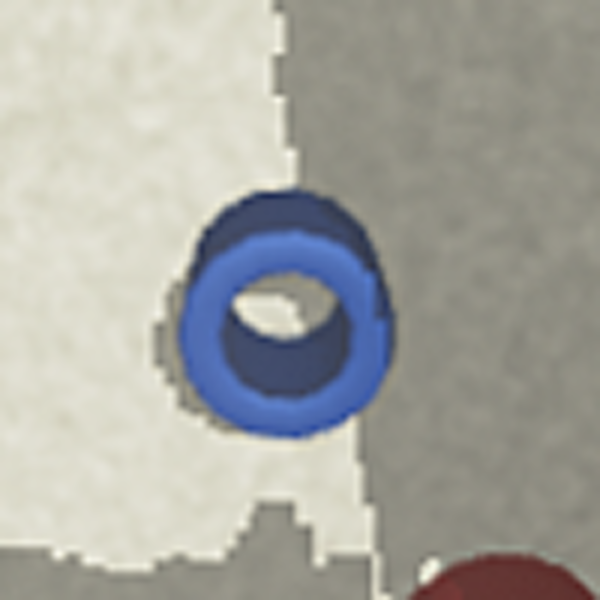

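Run:
```python
from h import *
c=dict(np.load("w10.npz"))
f=lambda a,b:fplane(c,210+(a+.5)/6-.5,130+(b+.5)/6-.5,.046).round(4)
b=f(287,334);print(b,f(181,334),f(393,334))
go(b[0],b[1],.016)
Q=np.array([fplane(c,*p,.013) for p in [(86,66),(152,32),(176,100),(109,131)]]);print("tray",Q.mean(0).round(4),np.linalg.norm(np.diff(Q,axis=0),axis=1).round(4))
```

```text
[ 0.614  -0.1245  0.046 ] [ 0.6139 -0.1426  0.046 ] [ 0.6141 -0.1063  0.046 ]
t 14.25 at [ 0.6093 -0.1275  0.1984] turn -0.006 dx dy dz cm [ 0.3  18.24 -0.47] F [-0.2  0.3 -0.1] w 0.06 tilt [-0.003 -0.    -1.   ] q [ 0.11  0.3  -0.15 -0.   -1.12 -1.68]
tray [ 0.4966 -0.2722  0.013 ] [0.093  0.0876 0.0915]
```

```bash
python3 -m jog '.3 3 -.45 0 6; 0 4 0 -.006 6; 0 4 0 0 6; 0 3.5 0 0 6; 0 2.2 0 0 6; 0 1.2 0 0 6; 0 .3 0 0 6; 0 0 0 0 6; 0 0 0 0 6'
python3 -c "
from h import *
go(.614,-.1245,.016)"
```

```text
clock: 15.15
tool_pos: [0.6154, -0.122, 0.0197]
orientation: [-1.209, -1.213, 1.211]
ft_force: [0.1, -0.3, -0.0]
gripper_width: 0.0599
t 15.15 at [ 0.6154 -0.122   0.0197] turn 0.0033 dx dy dz cm [-0.25  0.37  0.14] F [ 0.1 -0.3 -0. ] w 0.0599 tilt [ 0.002  0.    -1.   ] q [ 0.12  0.48 -0.34  0.   -0.75 -1.68]
```

```bash
python3 -m jog '-.25 .3 .15 0 6; 0 0 0 0 4.5; 0 0 0 0 3.2; 0 0 0 0 3.2; 0 0 0 0 3.2; 0 0 0 0 3.2; 0 -.5 0 0 3.2; 0 -1.5 0 0 3.2; 0 -3 0 0 3.2; 0 -4 0 0 3.2; 0 -2 0 0 3.2; 0 0 0 0 3.2'
python3 - <<'E'
from h import *
go(.5905,.3275,.13)
E
```

```text
clock: 16.35
tool_pos: [0.6151, -0.1248, 0.1294]
orientation: [-1.212, -1.216, 1.208]
ft_force: [0.0, -0.6, -1.1]
gripper_width: 0.037
t 16.35 at [ 0.6151 -0.1248  0.1294] turn 0.0032 dx dy dz cm [45.23 -0.06  2.46] F [ 0.  -0.6 -1.1] w 0.037 tilt [ 0.007  0.    -1.   ] q [ 0.11  0.36 -0.24  0.   -0.97 -1.68]
```

```bash
python3 -m jog '1.5 0 .1 .003 3.2; 3 0 .2 0 3.2; 4.4 0 .2 0 3.2; 4.9 0 .3 0 3.2; 4.9 0 .3 0 3.2; 4.9 0 .3 0 3.2; 4.9 0 .3 0 3.2; 4.9 0 .3 0 3.2; 4.9 0 .2 0 3.2; 3.8 0 .2 0 3.2; 2.2 0 .1 0 3.2; .8 0 0 0 3.2'
python3 -m jog '0 0 0 0 3.2; 0 0 0 0 3.2'
python3 - <<'E'
from h import *
from workcell import capture
c=capture("wrist");cv2.imwrite("pics/w11.png",c["frame"])
go(.5905,.3275,.025)
E
```

```text
clock: 17.55
tool_pos: [0.5867, 0.3285, 0.1237]
orientation: [-1.208, -1.209, 1.212]
ft_force: [0.3, -0.9, -0.6]
gripper_width: 0.037
clock: 17.75
tool_pos: [0.5876, 0.3251, 0.1247]
orientation: [-1.209, -1.207, 1.21]
ft_force: [-0.4, -2.1, -1.1]
gripper_width: 0.037
t 17.8 at [0.5879 0.3248 0.125 ] turn -0.0015 dx dy dz cm [ 0.27 10.   -0.26] F [-0.7 -0.4 -1.8] w 0.0369 tilt [-0.001 -0.001 -1.   ] q [ 0.79  0.43 -0.13 -0.   -1.01 -2.37]
```

View pics/w11.png

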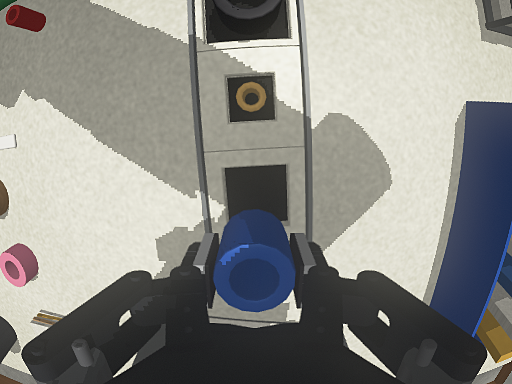

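Blue hangs centred over the medium pocket (opening edges at u 224–289, tube centre 255). Lower.

```bash
python3 -m jog '.2 2 -.2 0 3.2; 0 3 0 0 3.2; 0 2.5 0 0 3.2; 0 1.2 0 0 3.2; 0 .6 0 0 3.2; 0 .4 0 0 3.2; 0 0.1 0 0 3.2; 0 0 0 0 3.2'
python3 -c "
from h import *
go(.5905,.3275,.025)"
```

```text
clock: 18.6
tool_pos: [0.5905, 0.3286, 0.0282]
orientation: [-1.209, -1.21, 1.208]
ft_force: [-0.4, -0.1, -0.3]
gripper_width: 0.0368
t 18.6 at [0.5905 0.3286 0.0282] turn -0.0002 dx dy dz cm [-0.11  0.32 -0.  ] F [-0.4 -0.1 -0.3] w 0.0368 tilt [ 0.001  0.001 -1.   ] q [ 0.8   0.54 -0.21  0.   -0.82 -2.37]
```

```bash
python3 -m jog '0 .2 0 0 3.2; 0 .1 0 0 3.2; 0 0 0 0 3.2;0 0 0 0 3.2'
```

```text
clock: 19.0
tool_pos: [0.5903, 0.3286, 0.0252]
orientation: [-1.209, -1.21, 1.208]
ft_force: [-1.6, 0.5, 5.5]
gripper_width: 0.0368
```

```bash
python3 -m jog '0 0 0 0 4; 0 0 0 0 5; 0 0 0 0 5.5; 0 0 0 0 5.5; 0 -1 0 0 5.5; 0 -3 0 0 5.5; 0 -4 0 0 6; 0 -4 0 0 7;0 -2 0 0 7.5; 0 0 0 0 7.5'
python3 - <<'E'
from h import *
from workcell import capture
c=capture("wrist");cv2.imwrite("pics/w12.png",c["frame"])
go(.463,-.147,.2)
E
```

```text
clock: 20.0
tool_pos: [0.5918, 0.3295, 0.1696]
orientation: [-1.21, -1.216, 1.203]
ft_force: [-0.6, 0.6, 0.1]
gripper_width: 0.0748
t 20.05 at [0.5907 0.3289 0.1671] turn -0.0001 dx dy dz cm [-47.59  -3.29  12.77] F [ 0.4 -0.   0. ] w 0.0749 tilt [ 0.003  0.003 -1.   ] q [ 0.8   0.4  -0.08  0.   -1.09 -2.37]
```

View pics/w12.png

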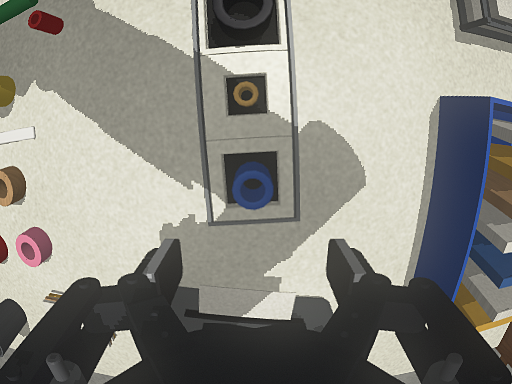

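All three bushings stand in their pockets. Next, the label roll.

```bash
python3 -m jog '-2 -1 .5 0 7.5; -4.3 -1 1.1 0 7.5; -4.7 -1 1.3 0 7.5; -4.7 -.3 1.3 0 7.5; -4.7 0 1.3 0 7.5; -4.7 0 1.3 0 7.5; -4.7 0 1.3 0 7.5; -4.7 0 1.3 0 7.5; -4.7 0 1.3 0 7.5; -4.3 0 1.1 0 7.5; -3 0 .8 0 7.5; -1 0 .1 0 7.5'
python3 -m jog '0 0 0 0 7.5; 0 0 0 0 7.5'
python3 - <<'E'
from h import *
from workcell import capture
c=capture("wrist");cv2.imwrite("pics/w13.png",c["frame"]);np.savez("w13.npz",**c)
crop(c,205,130,305,230,6,"w13a");crop(c,60,90,210,240,4,"w13b")
go(.463,-.147,.2)
E
```

```text
clock: 21.25
tool_pos: [0.4605, -0.1494, 0.1968]
orientation: [-1.209, -1.206, 1.208]
ft_force: [-0.0, 0.3, -0.3]
gripper_width: 0.0755
clock: 21.45
tool_pos: [0.4625, -0.1467, 0.197]
orientation: [-1.209, -1.208, 1.209]
ft_force: [0.2, 0.4, 0.3]
gripper_width: 0.0752
t 21.5 at [ 0.4628 -0.1463  0.197 ] turn -0.0001 dx dy dz cm [-0.07 -0.3  -0.02] F [-0.6  0.1  0.1] w 0.075 tilt [-0.001  0.    -1.   ] q [ 0.1   0.07 -0.44 -0.   -1.06 -1.67]
```

View pics/w13.png

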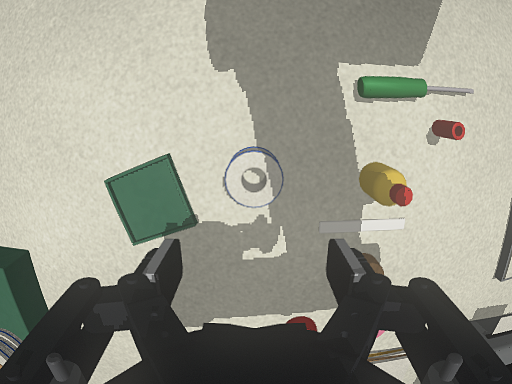

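View pics/w13a.png

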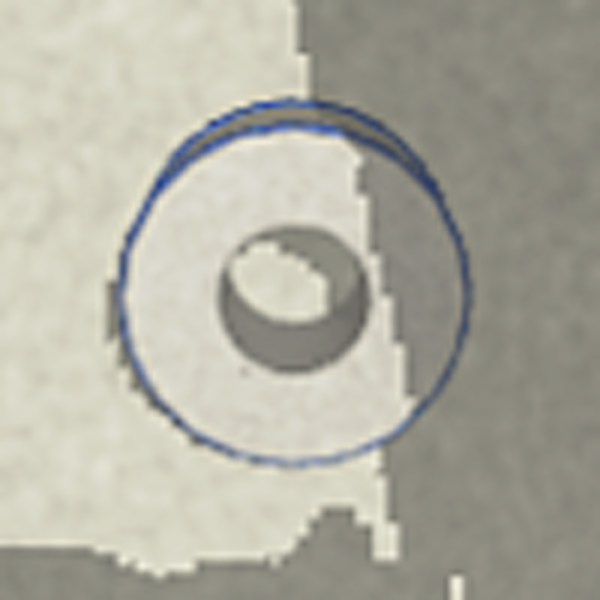

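View pics/w13b.png

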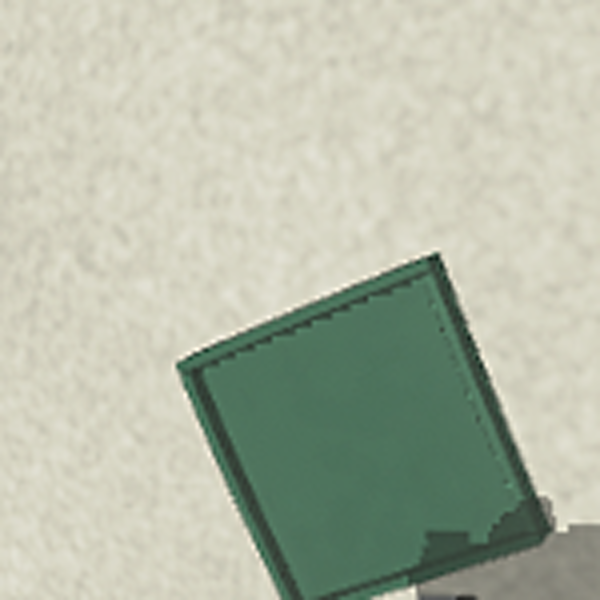

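Run:
```python
from h import *
c=dict(np.load("w13.npz"))
f=lambda a,b:fplane(c,205+(a+.5)/6-.5,130+(b+.5)/6-.5,.04).round(4)
b=f(295,296);print(b,f(119,296),f(471,296),f(295,466),f(295,126))
go(b[0],b[1],.006)
Q=np.array([fplane(c,*p,.013) for p in [(104.5,181),(169.5,153.7),(197.8,223.2),(133.5,244.5)]]);print("tray",Q.mean(0).round(4),np.linalg.norm(np.diff(Q,axis=0),axis=1).round(4),Q.round(3).tolist())
```

```text
[ 0.4613 -0.1469  0.04  ] [ 0.4612 -0.1774  0.04  ] [ 0.4612 -0.1164  0.04  ] [ 0.4922 -0.1469  0.04  ] [ 0.4317 -0.1468  0.04  ]
t 21.5 at [ 0.4628 -0.1463  0.197 ] turn -0.0001 dx dy dz cm [-0.06 19.1   0.15] F [-0.6  0.1  0.1] w 0.075 tilt [-0.001  0.    -1.   ] q [ 0.1   0.07 -0.44 -0.   -1.06 -1.67]
tray [ 0.4949 -0.2727  0.013 ] [0.0939 0.0889 0.0939] [[0.468, -0.332, 0.013], [0.437, -0.243, 0.013], [0.521, -0.214, 0.013], [0.553, -0.302, 0.013]]
```

```bash
python3 -m jog '0 3 .1 0 8; 0 4 0 0 8; 0 4 0 0 8; 0 3.5 0 0 8; 0 2.2 0 0 8; 0 1.3 0 0 8; 0 .7 0 0 8; 0 0 0 0 8; 0 0 0 0 8'
python3 -c "
from h import *
go(.4618,-.147,.008)"
```

```text
clock: 22.4
tool_pos: [0.4625, -0.1463, 0.0108]
orientation: [-1.209, -1.21, 1.21]
ft_force: [-0.2, -0.3, 0.3]
gripper_width: 0.0802
t 22.4 at [ 0.4625 -0.1463  0.0108] turn 0.0008 dx dy dz cm [-0.07  0.28  0.07] F [-0.2 -0.3  0.3] w 0.0802 tilt [ 0.001 -0.    -1.   ] q [ 0.1   0.32 -0.67  0.   -0.59 -1.67]
```

```bash
python3 -m jog '0 .3 0 0 8; 0 0 0 0 7; 0 0 0 0 5.4; 0 0 0 0 5.4; 0 0 0 0 5.4; 0 0 0 0 5.4; 0 -.5 0 0 5.4; 0 -1.5 0 0 5.4; 0 -3 0 0 5.4; 0 -3 0 0 5.4; 0 -1 0 0 5.4; 0 0 0 0 5.4'
python3 - <<'E'
from h import *
from workcell import capture
c=capture("wrist");cv2.imwrite("pics/w14.png",c["frame"])
go(.495,-.2735,.095)
E
```

```text
clock: 23.6
tool_pos: [0.463, -0.1467, 0.099]
orientation: [-1.212, -1.212, 1.207]
ft_force: [0.3, -0.6, -1.8]
gripper_width: 0.0589
t 23.65 at [ 0.462  -0.1466  0.0976] turn -0.0006 dx dy dz cm [-12.69   0.26  -3.3 ] F [-0.4  0.5 -1.1] w 0.059 tilt [ 0.002  0.    -1.   ] q [ 0.1   0.18 -0.58 -0.   -0.81 -1.67]
```

View pics/w14.png

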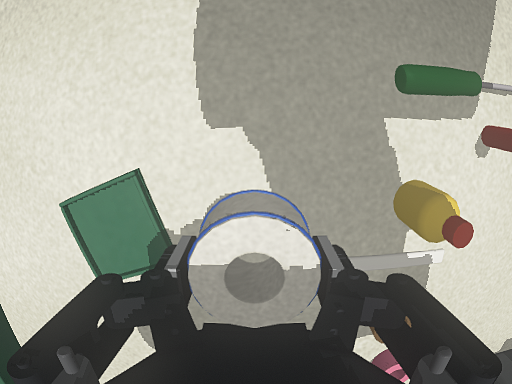

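The label roll is held level. Carry it over the tray.

```bash
python3 -m jog '-1 0 -.3 0 5.4; -2 0 -.5 0 5.4; -3 0 -.8 0 5.4; -3 0 -.8 0 5.4; -2.3 0 -.6 0 5.4; -1.1 0 -.3 0 5.4; -.3 0 0 0 5.4; 0 0 0 0 5.4; 0 0 0 0 5.4'
python3 - <<'E'
from h import *
from workcell import capture
c=capture("wrist");cv2.imwrite("pics/w15.png",c["frame"])
go(.495,-.2735,.012)
E
```

```text
clock: 24.55
tool_pos: [0.4944, -0.273, 0.0969]
orientation: [-1.208, -1.209, 1.209]
ft_force: [-0.8, -0.3, -0.8]
gripper_width: 0.0588
t 24.6 at [ 0.4946 -0.273   0.0972] turn 0.0005 dx dy dz cm [-0.05  8.52 -0.04] F [-0.4 -0.1 -1. ] w 0.059 tilt [-0.  0. -1.] q [-0.16  0.3  -0.41 -0.   -0.86 -1.41]
```

View pics/w15.png

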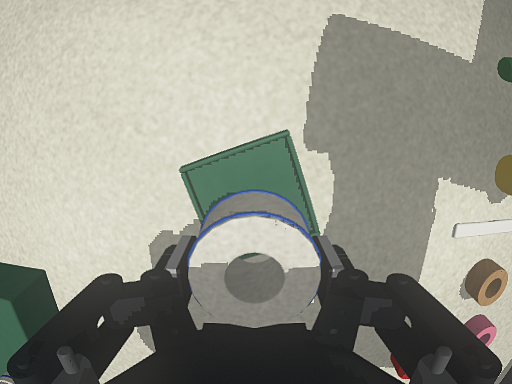

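```bash
python3 -m jog '0 2 0 0 5.4; 0 3 0 0 5.4; 0 2 0 0 5.4; 0 .8 0 0 5.4; 0 .4 0 0 5.4; 0 .1 0 0 5.4; 0 0 0 0 5.4; 0 0 0 0 5.4'
python3 - <<'E'
from h import *
from workcell import capture
c=capture("wrist");cv2.imwrite("pics/w16.png",c["frame"]);np.savez("w16.npz",**c)
go(.495,-.2735,.012)
E
```

```text
clock: 25.4
tool_pos: [0.4956, -0.2738, 0.0153]
orientation: [-1.211, -1.21, 1.209]
ft_force: [0.4, 0.3, -0.5]
gripper_width: 0.059
t 25.45 at [ 0.4955 -0.2738  0.0152] turn -0.0001 dx dy dz cm [0.03 0.32 0.05] F [-0.   0.3 -0.2] w 0.0592 tilt [ 0.002 -0.    -1.   ] q [-0.16  0.41 -0.48  0.   -0.68 -1.41]
```

View pics/w16.png

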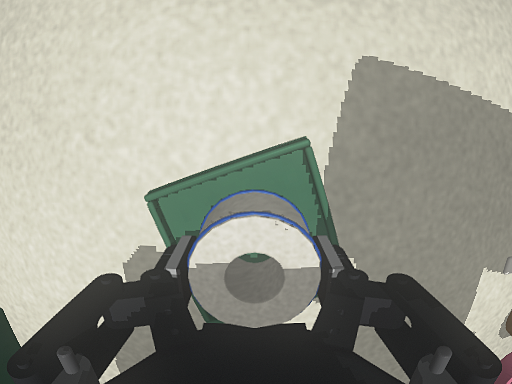

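```bash
python3 - <<'E'
from h import *
c=dict(np.load("w16.npz"))
A=fplane(c,148,193,.013)[:2];B=fplane(c,306,139,.013)[:2];e=(B-A)/np.linalg.norm(B-A);n=np.array([-e[1],e[0]]);n*=np.sign(n[0])
print(A,B,np.linalg.norm(B-A),"tray centre",(A+B)/2+n*.046, "yaw",np.degrees(np.arctan2(e[1],e[0])))
E
python3 -m jog '0 .2 0 0 5.4; 0 .1 0 0 5.4; 0 0 0 0 5.4; 0 0 0 0 5.4'
```

```text
[ 0.46607711 -0.33001335] [ 0.4384071  -0.24790571] 0.08664464628481239 tray centre [ 0.49583339 -0.27426941] yaw 108.62365055297951
clock: 25.85
tool_pos: [0.4953, -0.2738, 0.0124]
orientation: [-1.21, -1.21, 1.209]
ft_force: [-3.0, 2.7, 9.2]
gripper_width: 0.0589
```

Roll on the tray floor (9 N contact), centred to about 1 mm. Release.

```bash
python3 -m jog '0 0 0 0 6.2; 0 0 0 0 7; 0 0 0 0 7.6; 0 0 0 0 7.6; 0 -1 0 0 7.6; 0 -3 0 0 7.6; 0 -4 0 0 7.6; 0 -4 0 0 7.6;0 -3 0 0 7; 0 -2.5 0 0 7; 0 0 0 0 7;0 0 0 0 7'
python3 - <<'E'
from h import *
from workcell import capture
c=capture("wrist");cv2.imwrite("pics/w17.png",c["frame"]);np.savez("w17.npz",**c)
crop(c,190,120,330,260,5,"w17a")
go(.5935,-.002,.2)
E
```

```text
clock: 27.05
tool_pos: [0.495, -0.2737, 0.1874]
orientation: [-1.211, -1.21, 1.208]
ft_force: [-0.1, -0.7, -0.4]
gripper_width: 0.0697
t 27.1 at [ 0.4945 -0.2735  0.1863] turn -0.0003 dx dy dz cm [27.15 -1.37 -9.9 ] F [-0.2  0.4 -0.2] w 0.07 tilt [ 0.  0. -1.] q [-0.16  0.21 -0.3  -0.   -1.06 -1.41]
```

View pics/w17.png

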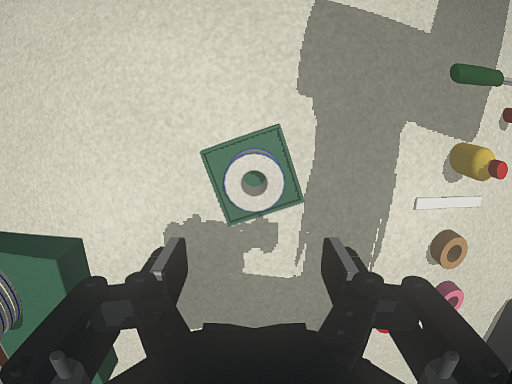

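View pics/w17a.png

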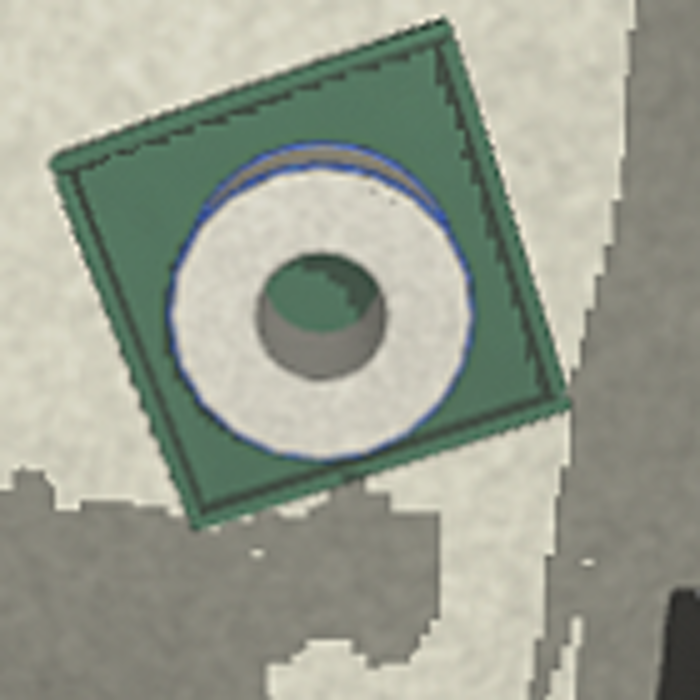

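```bash
python3 - <<'E'
from h import *
c=dict(np.load("w17.npz"))
f=lambda a,b:fplane(c,190+(a+.5)/5-.5,120+(b+.5)/5-.5,.044).round(4)
print("label centre",f(321.5,312),f(168,312),f(475,312),f(321.5,163),f(321.5,461))
E
python3 -m jog '1.5 -.5 -.5 0 7; 3 -.8 -1.1 0 7; 4 0 -1.5 0 7; 4 0 -1.5 0 7; 4 0 -1.5 0 7; 4 0 -1.5 0 7; 3.5 0 -1.2 0 7; 2.2 0 -.8 0 7; .9 0 -.3 0 7; 0 0 0 0 7; 0 0 0 0 7'
python3 - <<'E'
from h import *
from workcell import capture
c=capture("wrist");cv2.imwrite("pics/w18.png",c["frame"]);np.savez("w18.npz",**c)
crop(c,205,130,305,230,6,"w18a")
go(.5935,-.002,.2)
E
```

```text
label centre [ 0.4941 -0.2737  0.044 ] [ 0.4941 -0.3043  0.044 ] [ 0.4941 -0.2431  0.044 ] [ 0.4643 -0.2737  0.044 ] [ 0.5254 -0.2737  0.044 ]
clock: 28.2
tool_pos: [0.5934, -0.003, 0.1988]
orientation: [-1.209, -1.208, 1.21]
ft_force: [0.1, -0.2, -0.2]
gripper_width: 0.07
t 28.25 at [ 0.5934 -0.0034  0.199 ] turn -0.0007 dx dy dz cm [ 0.14 -0.1  -0.01] F [0.5 0.6 0.6] w 0.0702 tilt [-0.001 -0.    -1.   ] q [ 0.32  0.25 -0.22 -0.   -1.1  -1.89]
```

View pics/w18.png

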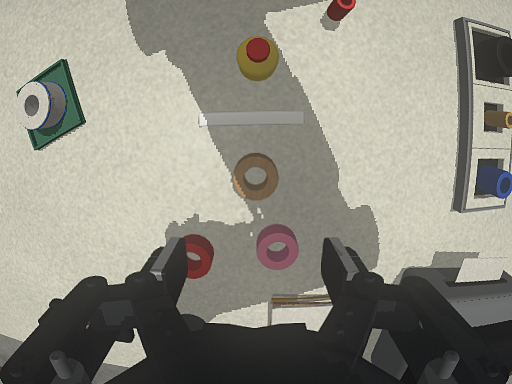

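View pics/w18a.png

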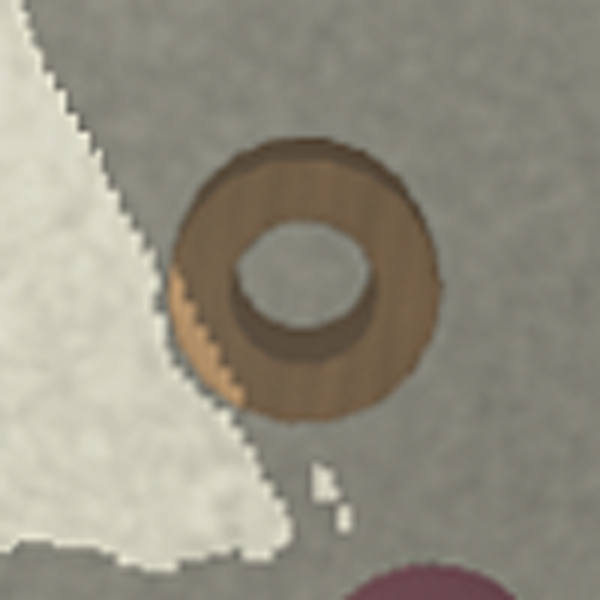

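Run:
```python
from h import *
c=dict(np.load("w18.npz"))
f=lambda a,b:fplane(c,205+(a+.5)/6-.5,130+(b+.5)/6-.5,.030).round(4)
b=f(304,291);print(b,f(167,291),f(441,291),f(304,158),f(304,423))
go(b[0],b[1],.004)
```

```text
[ 0.5938 -0.0017  0.03  ] [ 0.5938 -0.0263  0.03  ] [0.5938 0.023  0.03  ] [ 0.5697 -0.0017  0.03  ] [ 0.6186 -0.0016  0.03  ]
t 28.25 at [ 0.5934 -0.0034  0.199 ] turn -0.0007 dx dy dz cm [ 0.17 19.5  -0.04] F [0.5 0.6 0.6] w 0.0702 tilt [-0.001 -0.    -1.   ] q [ 0.32  0.25 -0.22 -0.   -1.1  -1.89]
```

```bash
python3 -m jog '.1 3 -.05 0 7; 0 4 0 0 7; 0 4 0 0 7; 0 3.5 0 0 7; 0 2.2 0 0 7; 0 1.5 0 0 7; 0 .8 0 0 7; 0 0 0 0 7; 0 0 0 0 7'
python3 -c "
from h import *
go(.5938,-.0017,.005)"
```

```text
clock: 29.15
tool_pos: [0.5948, -0.0022, 0.01]
orientation: [-1.21, -1.209, 1.208]
ft_force: [-0.2, 0.1, -0.4]
gripper_width: 0.07
t 29.15 at [ 0.5948 -0.0022  0.01  ] turn -0.0007 dx dy dz cm [0.05 0.5  0.1 ] F [-0.2  0.1 -0.4] w 0.07 tilt [ 0.001  0.    -1.   ] q [ 0.32  0.46 -0.42  0.   -0.7  -1.9 ]
```

```bash
python3 -m jog '.05 .5 .1 0 7; 0 0 0 0 6; 0 0 0 0 4.4; 0 0 0 0 4.4; 0 0 0 0 4.4; 0 0 0 0 4.4'
python3 -m jog '0 -.5 0 0 4.4; 0 -1.5 0 0 4.4; 0 -3 0 0 4.4; 0 -4 0 0 4.4; 0 -3.5 0 0 4.4; 0 -1 0 0 4.4; 0 0 0 0 4.4'
python3 - <<'E'
from h import *
from workcell import capture
c=capture("wrist");cv2.imwrite("pics/w19.png",c["frame"]);np.savez("w19.npz",**c)
go(.4945,-.2737,.135)
E
```

```text
clock: 29.75
tool_pos: [0.5936, -0.0012, 0.0052]
orientation: [-1.21, -1.21, 1.209]
ft_force: [-2.6, -0.2, 5.3]
gripper_width: 0.0487
clock: 30.45
tool_pos: [0.5945, -0.0009, 0.1417]
orientation: [-1.211, -1.213, 1.206]
ft_force: [-0.4, 0.6, -1.6]
gripper_width: 0.0482
t 30.5 at [ 0.5934 -0.0011  0.1397] turn -0.0004 dx dy dz cm [-27.26   0.47   9.89] F [ 0.1  0.2 -1.2] w 0.048 tilt [ 0.001  0.001 -1.   ] q [ 0.33  0.3  -0.3  -0.   -0.97 -1.9 ]
```

View pics/w19.png

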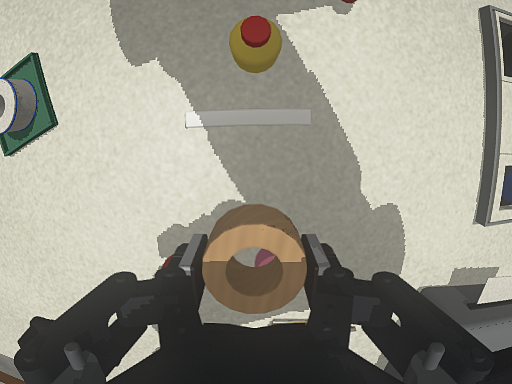

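The tape roll is held level. Carry it to the white roll.

```bash
python3 -m jog '-1 0 .4 0 4.4; -2.3 0 .8 0 4.4; -3.5 0 1.2 0 4.4; -4 0 1.5 0 4.4; -4 0 1.5 0 4.4; -4 0 1.5 0 4.4; -3.5 0 1.2 0 4.4; -2.8 0 1 0 4.4; -1.6 0 .6 0 4.4; -.6 0 .2 0 4.4; 0 0 0 0 4.4; 0 0 0 0 4.4'
python3 - <<'E'
from h import *
from workcell import capture
c=capture("wrist");cv2.imwrite("pics/w20.png",c["frame"]);np.savez("w20.npz",**c)
go(.4943,-.2737,.05)
E
```

```text
clock: 31.7
tool_pos: [0.494, -0.2739, 0.1385]
orientation: [-1.208, -1.208, 1.209]
ft_force: [-0.3, -0.8, -0.5]
gripper_width: 0.0482
t 31.75 at [ 0.4944 -0.2736  0.1388] turn 0.0003 dx dy dz cm [-0.01  8.88  0.01] F [-0.   0.2 -1. ] w 0.0483 tilt [-0.001  0.    -1.   ] q [-0.16  0.26 -0.36 -0.   -0.95 -1.41]
```

View pics/w20.png

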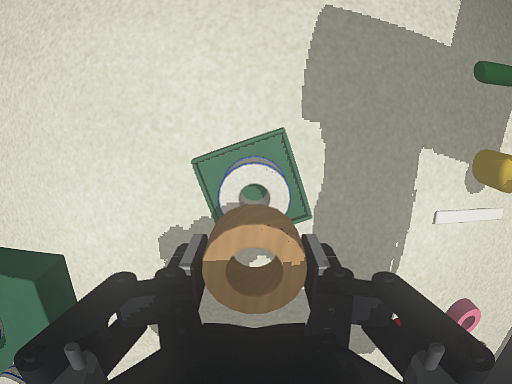

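```bash
python3 -m jog '0 2 0 0 4.4; 0 2.5 0 0 4.4; 0 2 0 0 4.4; 0 1.2 0 0 4.4; 0 .6 0 0 4.4; 0 .2 0 0 4.4; 0 0 0 0 4.4; 0 0 0 0 4.4'
python3 -c "
from h import *
go(.4943,-.2737,.05)"
```

```text
clock: 32.55
tool_pos: [0.495, -0.2743, 0.0551]
orientation: [-1.21, -1.21, 1.209]
ft_force: [-0.1, 0.0, -1.2]
gripper_width: 0.0485
t 32.55 at [ 0.495  -0.2743  0.0551] turn 0.0001 dx dy dz cm [0.06 0.51 0.07] F [-0.1  0.  -1.2] w 0.0485 tilt [ 0.001 -0.    -1.   ] q [-0.16  0.36 -0.45  0.   -0.76 -1.41]
```

```bash
python3 -m jog '.05 .3 .05 0 4.4; 0 .2 0 0 4.4; 0 0 0 0 4.4; 0 0 0 0 4.4'
python3 -m jog '0 .1 0 0 4.4; 0 0 0 0 4.4; 0 0 0 0 4.4'
```

```text
clock: 32.95
tool_pos: [0.4938, -0.2738, 0.0493]
orientation: [-1.209, -1.209, 1.209]
ft_force: [-0.0, 0.1, -0.1]
gripper_width: 0.0485
clock: 33.25
tool_pos: [0.4939, -0.2738, 0.0492]
orientation: [-1.21, -1.209, 1.209]
ft_force: [-1.8, 2.3, 7.6]
gripper_width: 0.0483
```

Contact at 0.0492, as expected. Release and rise.

```bash
python3 -m jog '0 0 0 0 5.2; 0 0 0 0 6; 0 0 0 0 6.6; 0 0 0 0 6.6; 0 -1 0 0 6.6; 0 -3 0 0 6.6; 0 -4 0 0 6.6; 0 -4 0 0 6.6;0 -3 0 0 7; 0 -1 0 0 7; 0 0 0 0 7;0 0 0 0 7'
python3 - <<'E'
from h import *
from workcell import capture
c=capture("wrist");cv2.imwrite("pics/w21.png",c["frame"]);np.savez("w21.npz",**c)
crop(c,180,110,330,250,5,"w21a")
s=capture("scene");crop(s,160,120,450,360,2.7,"s21")
go(.4943,-.2737,.2)
E
```

```text
clock: 34.45
tool_pos: [0.4933, -0.2734, 0.2076]
orientation: [-1.208, -1.209, 1.209]
ft_force: [-0.4, -0.1, -0.8]
gripper_width: 0.0697
t 34.55 at [ 0.493  -0.2734  0.2067] turn -0.0004 dx dy dz cm [-0.03  0.67 -0.13] F [ 0.1 -0.5  0.2] w 0.0703 tilt [-0.003  0.001 -1.   ] q [-0.16  0.2  -0.27 -0.   -1.11 -1.41]
```

View pics/w21a.png

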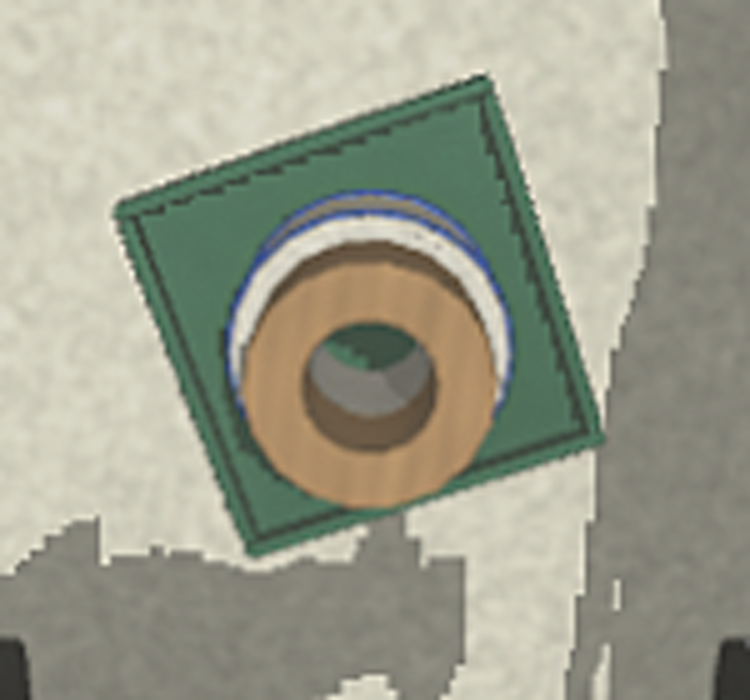

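View pics/s21.png

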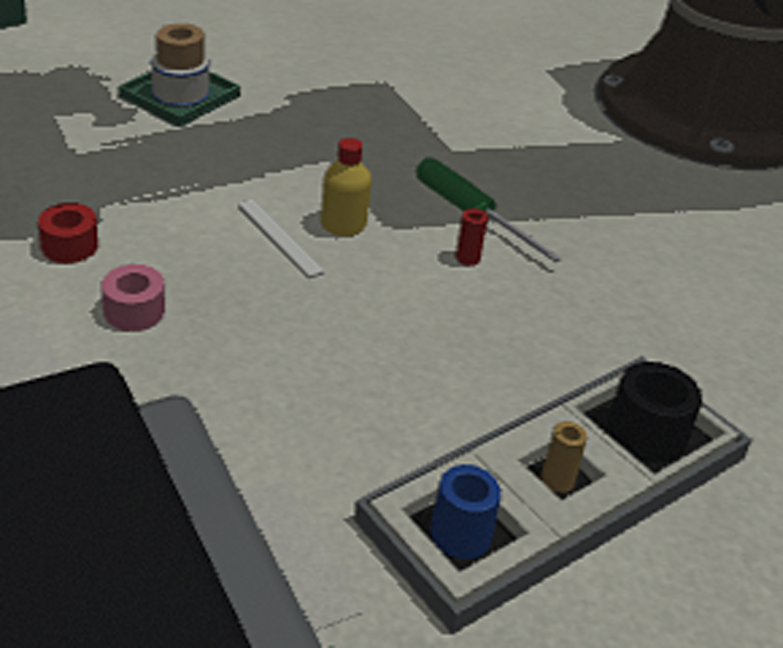

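Run:
```python
from h import *
c=dict(np.load("w21.npz"))
f=lambda a,b,z:fplane(c,180+(a+.5)/5-.5,110+(b+.5)/5-.5,z).round(4)
print("tape",f(370,385.5,.074),f(241,385,.074),f(499,385,.074),f(370,261,.074),f(370,510,.074))
print("label",f(226,350,.044),f(514,350,.044),f(370,212,.044))
from workcell import sensors
o=sensors.get_obs();print(o["clock"],abs(o["qd"]).max(),o["ft_force"].round(1))
```

```text
tape [ 0.4944 -0.2736  0.074 ] [ 0.4942 -0.2985  0.074 ] [ 0.4943 -0.2488  0.074 ] [ 0.4701 -0.2736  0.074 ] [ 0.5197 -0.2737  0.074 ]
label [ 0.4942 -0.3043  0.044 ] [ 0.4943 -0.2431  0.044 ] [ 0.4648 -0.2736  0.044 ]
34.55 0.0069896273884206914 [ 0.1 -0.5  0.2]
```

Tape and label centres agree within about 1 mm, and the robot is clear and still. Handing in.

```bash
python3 -c "
from workcell import order
print(order.job_done())"
```

```text
the job is handed in; nothing more can be done
None
```

The label bench is tidied and the job was handed in at about 34.6 s of the 128 s limit. The hand-in call gave no verdict.

**What was done:** The brass, black and blue bushings stand in the small, large and medium pockets. The white label roll lies flat in the green tray, and the brown tape roll lies flat on top of it. I did not touch the glue bottle or the pink and red look-alikes.

**Last checks:**
- **Rolls:** the tape roll's centre measured (0.4944, -0.2736), and the white roll's about (0.494, -0.274), so they agree within 1 mm. At placement, the white roll was within about 1 mm of the tray centre.
- **Bushings:** the scene picture showed all three upright in their own pockets, and the glue bottle standing.
- **Forces:** the largest force I read was about 28 N total (26 N of it vertical), when the black bushing met its pocket floor. Readings came at the end of each move, so a brief higher peak would not have shown.

**Disagreements:**
- **Insert height:** the bushings reached their pocket floors about 4 mm higher than a tote standing on the table would give. I took this to mean the inserts sit about 4 mm off the table.
- **Scene camera:** it placed the loose parts up to 8 mm, and the tray about 14 mm, off the top camera's readings. I relied on the wrist camera, which agreed with the top camera to within about 5 mm.

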